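# Draw the tray of warmed parts out of the bench oven with the pull hook

## Task

Take the pull hook from its hanger on the side of the small bench oven, catch the loop on the front of the oven tray with it and draw the tray out until it meets its stop, parts still lying in it; keep the gripper itself off the tray. Then hang the hook back in its hanger, and leave the other things on the bench where they are.

Things in the scene. Friction and masses are not known exactly. Their poses are not given: they have to be found in the camera images.
- hook_handle (a point): Grip point near the middle of the pull hook's wooden handle, on its axis. The hook is one loose tool, 194 mm long, 0.16 kg, hanging upright by its collar. Handle: flat-sided, 22 mm along the point's x, 18 mm along its y, from 42 mm below this point to 32 mm above it. The point's z runs up the handle, away from the hook end. All points of the hook share these axes.
- hook_collar (a point): Centre of the underside of the hook's round steel collar (31 mm across, 4 mm thick), 55 mm below the grip point, on the same axis. This underside rests on the hanger. Below it hangs the bare 8 mm round shank.
- hook_crook (a point): Centre of the crook at the hook's lower end, where a caught bar sits: 92 mm below the collar's underside along -z, 11 mm to -x. The 8 mm bar bends round it at 11 mm radius (7 mm clear inside) from the shank (on +x) underneath to the tip, whose centre line ends 12 mm to -x and 6 mm below this point; lowest metal 15 mm below it. The throat opens to -x and up.
- loop (a point): Middle of the front bar of the tray's pull loop, a level U of 7 mm steel bar, 94 mm above the worktop. x points into the oven, y along the bar, z up; drawn out, it moves to -x. Clear inside the U: 41 mm from front bar to tray wall, 56 mm between the arms. With the tray home the bar's centre is 4 mm inside the oven's mouth, midway across. The open door lies level below, top 58 mm above the worktop.
- tray (a joint): How far the tray is drawn out, m: 0 fully home, 0.10 at its stop. It slides on runners with about 1.2 N of friction and stays where it is left. The tray is an open steel tray 135 x 110 mm with walls 26 mm high.
- oven: Grey bench oven, fixed, on feet: 220 mm deep (x), 180 wide (y), 230 high; origin under its centre, front to -x, z up. The mouth in the front face (x = -110 mm) is 124 mm wide, from 62 to 187 mm above the worktop; over it the solid roof, to 230 mm. The drop-down door stands open, level, 137 mm out from the face, 150 mm wide; the tray slides out over it.
- hanger (a point): Seat of the hook's hanger, on top (187 mm above the worktop) of a slotted bracket on the oven's side panel nearest the robot (+y side, 50 mm off it). Axes as the oven's. The 14 mm slot runs along x, open to -x (oven front), closed 5 mm behind this point. The prongs end 25 mm in front of it in lips 6 mm high that begin 21 mm in front; the collar must be raised over 6 mm to pass.
- tray_floor (a point): Centre of the tray's inner floor (104 x 129 mm inside, walls 23 mm above it); axes as the oven's.
- gusset_0_center (a point): Centre of the lower of two flat triangular steel plates, 65 x 65 x 6 mm, lying in the rear of the tray.
- gusset_1_center (a point): Centre of the upper triangular steel plate, 65 x 65 x 6 mm, lying on the first.
- box_tube_center (a point): Centre of a short rusty piece of square tube, 30 x 60 x 30 mm, lying across the front of the tray.
- weld_magnet: Triangular welding magnet, 74 x 103 x 16 mm, lying near the front left of the bench; origin under its centre. Bystander.
- spare_nozzle: Copper gas nozzle, a tube 27 mm across and 58 mm tall, standing at the back of the bench right of the oven; origin under its centre. Bystander.
- flat_bar_1: Flat steel bar, 30 x 90 x 6 mm, lying at the back of the bench, further right than the nozzle; origin under its centre. Bystander.
There are look-alikes about, which are no part of the job. What is shaped like the part that bears box_tube_center but green is not meant.

How it is judged (in metres and radians):
On the way, in this order (a step that is already met when the one before it is completed fails the run):
1. the hook is off its hanger (distance between hook_collar and hanger above 0.04 m), for 0.2 s.
2. the hook's crook is in the loop, behind or round its front bar, while the tray is still in the oven (x of hook_crook in the frame of loop between -0.013 and 0.022 m and y of hook_crook in the frame of loop between -0.032 and 0.032 m and z of hook_crook in the frame of loop between -0.028 and 0.012 m and value of joint tray below 0.04 m), for 0.05 s.
3. the tray is drawn out to its stop by the hook in its loop (value of joint tray above 0.092 m and distance between hook_crook and loop below 0.045 m), for 0.1 s.
At the end, for the whole second after the job is handed in: The tray stands drawn out to its stop (within 12 mm) with both triangular plates and the square tube lying in it; the hook hangs upright and still in its hanger, collar seated on the bracket (within 12 mm sideways, 5 mm in height) (value of joint tray above 0.088 m and horizontal distance between hook_collar and hanger below 0.012 m and z of hook_collar in the frame of hanger between -0.004 and 0.005 m and angle between hook_collar's own z axis and vertical below 0.15 rad and linear speed of pull_hook below 0.03 m/s and horizontal distance between each of gusset_0_center, gusset_1_center, box_tube_center and tray_floor below 0.065 m and z of gusset_0_center in the frame of tray_floor between -0.005 and 0.045 m and z of gusset_1_center in the frame of tray_floor between -0.005 and 0.045 m and z of box_tube_center in the frame of tray_floor between -0.005 and 0.045 m); the robot touches nothing.
It fails at once if the gripper or arm touches the tray (contact force between any of the fingers, the arm and tray above 1 N).
It fails at once if a bystander is pushed from its place by more than 30 mm (distance of any of weld_magnet, spare_nozzle, flat_bar_1 from where it was at the start of the episode above 0.03 m).
It also fails if it takes over 58 s, if anything falls off the work surface, if the arm or the gripper's body presses on something with over 40 N, if the wrist force passes 120 N, or if a joint passes its speed limit or range.

## Robot

A 7-joint arm with a two-finger parallel gripper is mounted at the origin on a cart in front of the work surface, level with it; the furniture and walls round the work are solid. World frame = base frame: x ahead of the robot, y to its left, z up, the work surface at z = 0. Lengths are in mm, angles in rad, forces in N, time in s.
With the tool pointing down it reaches from about 400 to 875 mm from the base axis. Payload 6.5 kg.
Tool frame: the origin (TCP) lies midway between the tips of the shut fingers; the grasp point (between the pads) lies 19 mm behind it; z points along the fingers, y is the direction in which the jaws open and shut (so a half turn about z gives the same grasp; the last joint's range is limited). The gripper opens to 88 mm and grips with 3 to 60 N. Pads are 18 mm wide; open, the fingers measure 123 mm over their backs; the gripper's body (75 mm by 187 mm) begins 45 mm behind the grasp point.
Start: joints at [1.071, 0.536, -0.004, 1.538, 0.003, 1.067, -0.071], TCP at [273.204, -589.788, 238.716] pointing down, gripper open.
Joint ranges: [-2.7, 2.7], [-0.37, 2.16], [-1.27, 1.26], [0.24, 2.4], [-1.31, 4.45], [0.19, 1.91], [-2.76, 2.76]. Speed limits (rad/s): [2.39, 2.39, 3.14, 3.14, 3.14, 3.14, 3.14].

## Interface

Orientations are given as a rotation vector (axis times angle).
In Python, from station import telemetry, cams, job gives the robot as it stands.
- The arm moves only by the tool carry_out, never from a script. Its argument "rows" is a list of rows, each a list of 6 numbers: the shift along the tool's x, y, z in m, then the turn, a rotation vector about the tool's x, y, z in degrees. In form: [[tx, ty, tz, rx, ry, rz], ...]. A call has 1 to 20 rows; each row is the pose to reach, as a shift and turn from the pose commanded when the call began, along the tool's axes at that moment; what a row does not reach only later rows make up. A row lasts 1/12 s, in which the tool goes at most 41.7 mm and 7.16 degrees, less where a joint would pass 70% of its speed; a pose out of reach is approached as far as the arm can. A call with a gripper value outside its range is refused whole. "gripper" is the opening in per cent of the stroke, from 0 (shut) to 100 (fully open), set as the call begins (left out, the last holds). The fingers move at their own pace and stop on an object; the grip force is fixed at half the most. Time passes only in rows, so rows that repeat a pose let the fingers close. It gives the time, the measured TCP pose, the force and the opening at its end, in the units of the state.
- telemetry.read_state(): the state, without advancing time (a new reading comes with each control period).
- cams.camera(name): name is "scene" or "top" or "wrist"; returns the picture (420x560x3 uint8, red, green, blue); there is no depth.
- cams.calibration(name): a dict with "fov_y" (degrees; the focal length in pixels is half the picture's height over the tangent of half this angle, whatever the lens; pixels are square), "cx", "cy" (the principal point, pixels), "view" (4x4, takes a point from world to camera coordinates). Camera axes: x right, y up, looking along -z (the intrinsics and any distortion apply to the point x, -y, -z); pixel columns grow to the right and rows downward; lengths in mm; the calibration is good to about 2 mm. A picture is of the moment at which its call begins: read the wrist's pose just before it. calibration takes no time and is no camera call; for the wrist camera it gives the pose at the moment of the call.
- job.finish_job(): hands the job in, once; it reports no verdict.
The state is a dict: "time": time; "q": joint angles; "joint_velocities": joint speeds; "tau": joint torques, N m; "ee_pos": TCP position; "tcp_rot": TCP orientation; "wrist_force": force on the tool from outside, world axes, zero at the start; "ft_torque": the same for the moment, N m; "finger_gap": opening from 0.0 (shut) to 1.0 (fully open).
Only numpy, scipy, OpenCV 4.12 (cv2) and the standard library are available. Lean on these libraries where they do the work, as an engineer would, in place of code of your own. Each camera call takes 0.05 s, during which the arm holds its last target.

## Working session

There is one attempt and no reset: what is moved stays moved. The work goes in short steps, Python scripts to look and compute and a tool call to move; the robot and the scene stay as the last step left them, time stands still between calls to the robot, and variables do not carry over. Pictures are saved under pics/ and viewed, and the job is handed in when it is done.

Besides the shell and the picture viewer there is one more tool, called after "Request:" as a command line: name --pt "numbers of a row" for each row, then --argument value for the rest. carry_out: Moves the arm, as the interface text tells. Its arguments: {"type":"object","properties":{"rows":{"type":"array"},"gripper":{"type":"number"}},"required":["rows"]}

```bash
mkdir -p pics; ls; python3 - <<'E'
from station import telemetry, cams, job
import cv2,json
s=telemetry.read_state(); print({k:s[k] for k in ('time','ee_pos','tcp_rot','finger_gap','wrist_force')})
for n in ('scene','top','wrist'):
    c=cams.calibration(n); print(n,c)
    cv2.imwrite(f'pics/{n}0.png',cams.camera(n)[:,:,::-1])
E
```

```text
pics
{'time': 0.0, 'ee_pos': array([ 272.92809779, -589.25123816,  237.85612121]), 'tcp_rot': array([-3.06631768e+00, -6.75856785e-01,  7.87382080e-04]), 'finger_gap': 1.0006189721758378, 'wrist_force': array([-0.73710291, -0.64813138, -0.61197828])}
scene {'fov_y': 51.31757578376522, 'cx': 285.0383290935041, 'cy': 212.26503187278877, 'view': array([[ 9.99668616e-01, -2.17381214e-02,  1.37881505e-02,
        -5.91226828e+02],
       [-3.48826237e-03,  4.16292316e-01,  9.09224142e-01,
        -1.60879528e+02],
       [-2.55047259e-02, -9.08970936e-01,  4.16078535e-01,
        -1.00846558e+03],
       [ 0.00000000e+00,  0.00000000e+00,  0.00000000e+00,
         1.00000000e+00]])}
top {'fov_y': 45.00975354453423, 'cx': 282.77376758307884, 'cy': 205.04859119890148, 'view': array([[ 2.06058283e-01, -9.78452178e-01,  1.30888849e-02,
        -7.88405650e+01],
       [ 7.57926524e-01,  1.68048340e-01,  6.30323044e-01,
        -5.43052362e+02],
       [-6.18940521e-01, -1.19962871e-01,  7.76222611e-01,
        -1.09187805e+03],
       [ 0.00000000e+00,  0.00000000e+00,  0.00000000e+00,
         1.00000000e+00]])}
wrist {'fov_y': 63.40654140492681, 'cx': 278.84312206999704, 'cy': 210.17397906830746, 'view': array([[ 4.20814263e-01, -9.07146386e-01, -8.88448439e-04,
        -6.49598350e+02],
       [ 8.72641462e-01,  4.05075007e-01, -2.72784014e-01,
         3.87982405e+01],
       [ 2.47814921e-01,  1.14016107e-01,  9.62074889e-01,
        -3.89315514e+02],
       [ 0.00000000e+00,  0.00000000e+00,  0.00000000e+00,
         1.00000000e+00]])}
```

View pics/scene0.png

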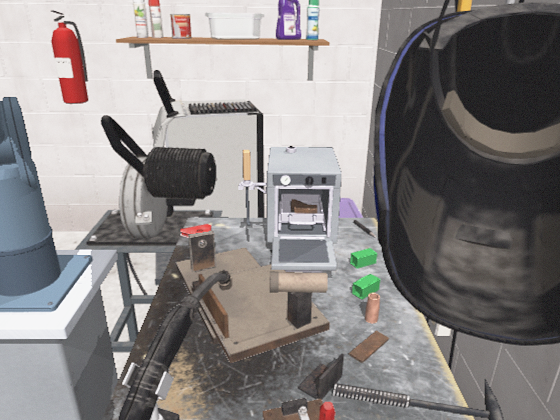

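View pics/top0.png

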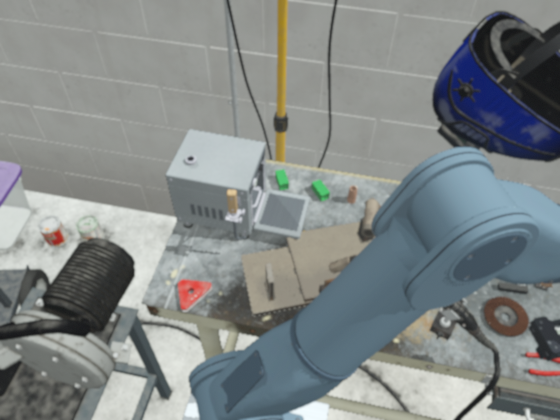

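View pics/wrist0.png

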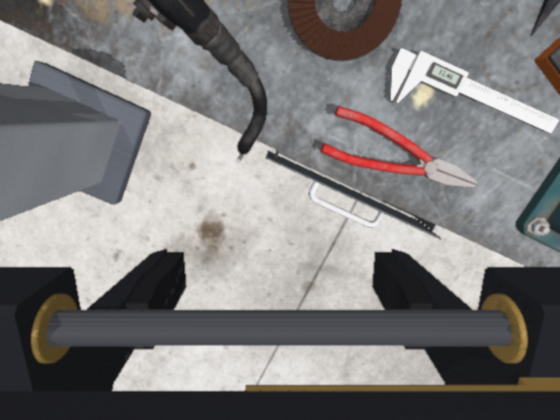

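```bash
python3 - <<'E'
import cv2
a=cv2.imread('pics/scene0.png')[130:290,220:380]; cv2.imwrite('pics/s_crop.png',cv2.resize(a,None,fx=4,fy=4,interpolation=cv2.INTER_CUBIC)[:600])
a=cv2.imread('pics/top0.png')[120:260,155:335]; cv2.imwrite('pics/t_crop.png',cv2.resize(a,None,fx=4,fy=4,interpolation=cv2.INTER_CUBIC))
E
```

```text
(no output)
```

View pics/s_crop.png

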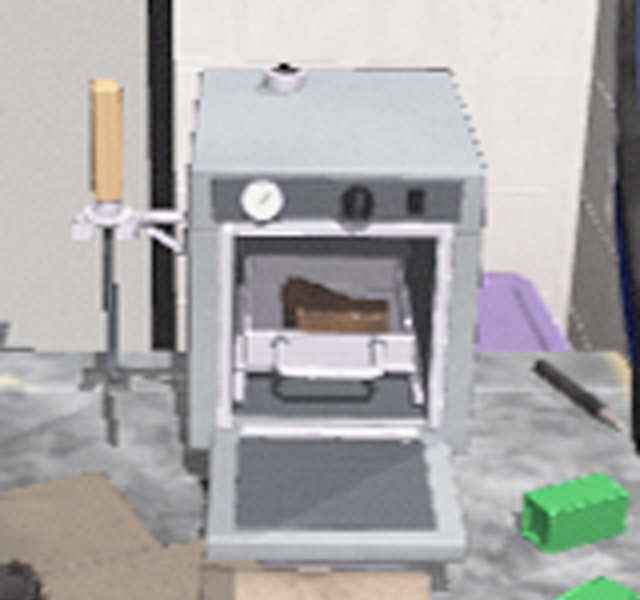

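View pics/t_crop.png

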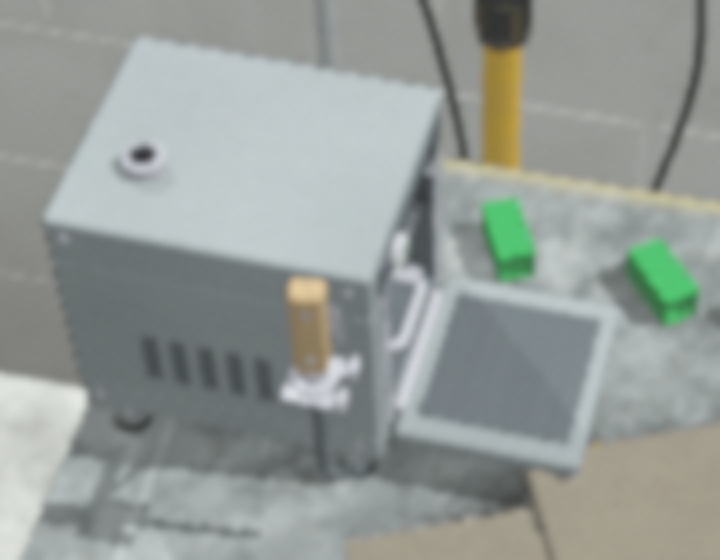

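```bash
cat > H.py <<'E'
import numpy as np
from scipy.spatial.transform import Rotation as R
from scipy.optimize import least_squares
from station import telemetry, cams, job
def K(c): return 210/np.tan(np.radians(c['fov_y']/2))
def proj(c,P):
    P=np.atleast_2d(P); v=np.array(c['view']); q=P@v[:3,:3].T+v[:3,3]; f=K(c)
    return np.c_[c['cx']+f*q[:,0]/-q[:,2], c['cy']-f*q[:,1]/-q[:,2]]
def ray(c,uv):
    v=np.array(c['view']); f=K(c); d=np.array([(uv[0]-c['cx'])/f,-(uv[1]-c['cy'])/f,-1]); Rm=v[:3,:3]
    return -Rm.T@v[:3,3], Rm.T@d
def tri(obs):
    A=np.zeros((3,3));b=np.zeros(3)
    for c,uv in obs:
        o,d=ray(c,uv); d=d/np.linalg.norm(d); M=np.eye(3)-np.outer(d,d); A+=M;b+=M@o
    return np.linalg.solve(A,b)
E
python3 - <<'E'
from H import *
S=cams.calibration('scene');T=cams.calibration('top')
cs=lambda u,v:((u+.5)/4-.5+220,(v+.5)/4-.5+130)
ct=lambda u,v:((u+.5)/4-.5+155,(v+.5)/4-.5+120)
obs=[(S,(-110,90,230),cs(190,175)),(S,(-110,-90,230),cs(485,172)),(S,(110,90,230),cs(204,70)),(S,(110,-90,230),cs(452,70)),
(S,(-247,75,58),cs(208,547)),(S,(-247,-75,58),cs(465,547)),
(T,(110,-90,230),ct(140,38)),(T,(110,90,230),ct(45,218)),(T,(-110,-90,230),ct(440,92)),(T,(-110,90,230),ct(375,278)),
(T,(-247,-75,58),ct(613,312)),(T,(-247,75,58),ct(580,462))]
def w(p,P): return R.from_euler('z',p[3]).apply(P)+p[:3]
def f(p):return np.concatenate([proj(c,w(p,P))[0]-uv for c,P,uv in obs])
for m in ('xyz',):
  r=least_squares(f,[600,300,0,1.57],loss='soft_l1'); print(r.x.round(3)); print(f(r.x).reshape(-1,2).round(1))
f0=lambda q:f([q[0],q[1],0,q[2]])
r=least_squares(f0,[600,300,1.57],loss='soft_l1'); print(r.x.round(3)); print(f0(r.x).reshape(-1,2).round(1))
p=[r.x[0],r.x[1],0,r.x[2]]
print('loop home',w(p,(-106,0,94)))
print('handle top',tri([(S,cs(106,82)),(T,ct(308,283))]), 'collar',tri([(S,cs(106,207)),(T,ct(312,375))]))
E
```

```text
[640.627 235.547  -5.682   1.545]
[[-0.2 -0.6]
 [ 1.3  1.2]
 [-0.5 -0.1]
 [ 0.7  0.8]
 [-0.3 -1.6]
 [ 1.5 -0.7]
 [-0.3 -0.1]
 [-0.7  1.2]
 [ 1.1 -0.1]
 [-0.7  2. ]
 [ 2.5 -1.2]
 [-0.   1.8]]
[638.959 233.142   1.545]
[[-0.9 -2.5]
 [ 0.9 -0.7]
 [-1.1 -1.8]
 [ 0.3 -0.9]
 [-1.1 -3.2]
 [ 1.  -2.3]
 [ 0.  -1.1]
 [-0.4  0.3]
 [ 1.8 -1.1]
 [-0.1  1.1]
 [ 3.3 -1.9]
 [ 0.8  1.2]]
loop home [636.22082073 127.1776169   94.        ]
handle top [498.97863378 152.46137856 273.78875892] collar [495.57117032 154.63395184 191.87907966]
```

```bash
cat >> H.py <<'E'
YAW=1.545
def down(yaw): # tool z down, jaw(y) along oven -x for yaw=oven yaw
    ex=np.array([np.cos(yaw),np.sin(yaw),0]); y=-ex; z=np.array([0,0,-1.]); x=np.cross(y,z); return np.c_[x,y,z]
def step(p,Rt,p0=None,R0=None):
    s=telemetry.read_state()
    if p0 is None: p0=s['ee_pos']
    if R0 is None: R0=R.from_rotvec(s['tcp_rot']).as_matrix()
    sh=R0.T@(np.array(p)-p0)/1000; rv=np.degrees(R.from_matrix(R0.T@Rt).as_rotvec())
    print('shift m',sh.round(4),'turn',rv.round(2),'n',np.linalg.norm(sh)/.0417,np.linalg.norm(rv)/7.16)
E
python3 - <<'E'
from H import *
print(down(YAW).round(3))
step((480,60,380),down(YAW))
s=telemetry.read_state();R0=R.from_rotvec(s['tcp_rot']).as_matrix();print(R0.round(3))
S=cams.calibration('scene');T=cams.calibration('top')
print('roll/post',tri([(S,(300,282)),(T,(371,215))]))
print('camS',ray(S,(0,0))[0],'camT',ray(T,(0,0))[0])
E
```

```text
[[ 1.    -0.026  0.   ]
 [-0.026 -1.     0.   ]
 [ 0.    -0.    -1.   ]]
shift m [ 0.4608 -0.5024 -0.1414] turn [-7.000e-02  2.000e-02  2.633e+01] n 16.69625976829304 3.677701011686964
[[ 0.907  0.42  -0.001]
 [ 0.42  -0.907  0.001]
 [-0.    -0.001 -1.   ]]
roll/post [ 614.46608729 -190.03371424  127.89001106]
camS [ 564.74907613 -862.54515123  574.02835676] camT [-247.96802668 -116.86750026 1190.87078114]
```

Request:
carry_out --pt "0 0 -0.04 0 0 0" --pt "0 0 -0.08 0 0 0" --pt "0 0 -0.12 0 0 0" --pt "0.461 -0.502 -0.141 0 0 26.3" --pt "0.461 -0.502 -0.141 0 0 26.3" --pt "0.461 -0.502 -0.141 0 0 26.3" --pt "0.461 -0.502 -0.141 0 0 26.3" --pt "0.461 -0.502 -0.141 0 0 26.3" --pt "0.461 -0.502 -0.141 0 0 26.3" --pt "0.461 -0.502 -0.141 0 0 26.3" --pt "0.461 -0.502 -0.141 0 0 26.3" --pt "0.461 -0.502 -0.141 0 0 26.3" --pt "0.461 -0.502 -0.141 0 0 26.3" --pt "0.461 -0.502 -0.141 0 0 26.3" --pt "0.461 -0.502 -0.141 0 0 26.3" --pt "0.461 -0.502 -0.141 0 0 26.3" --pt "0.461 -0.502 -0.141 0 0 26.3" --pt "0.461 -0.502 -0.141 0 0 26.3" --pt "0.461 -0.502 -0.141 0 0 26.3" --pt "0.461 -0.502 -0.141 0 0 26.3"

```text
time: 1.82
ee_pos: [480.8, 65.9, 380.0]
tcp_rot: [-3.139, 0.029, -0.001]
wrist_force: [0.3, 0.4, 0.2]
finger_gap: 1.003
```

```bash
python3 - <<'E'
from H import *
import cv2,pickle
out={}
for n in ('wrist','top','scene'):
    c=cams.calibration(n); im=cams.camera(n); out[n]=c
    cv2.imwrite(f'pics/{n}1.png',im[:,:,::-1])
pickle.dump(out,open('c1.pkl','wb'))
s=telemetry.read_state(); print(s['time'],s['ee_pos'],R.from_rotvec(s['tcp_rot']).as_matrix().round(3),s['wrist_force'])
E
```

```text
1.9667 [480.31462135  60.46195388 379.37643883] [[ 1.    -0.022 -0.001]
 [-0.022 -1.     0.   ]
 [-0.001 -0.    -1.   ]] [ 0.13580719 -0.67270557 -0.31201188]
```

View pics/wrist1.png

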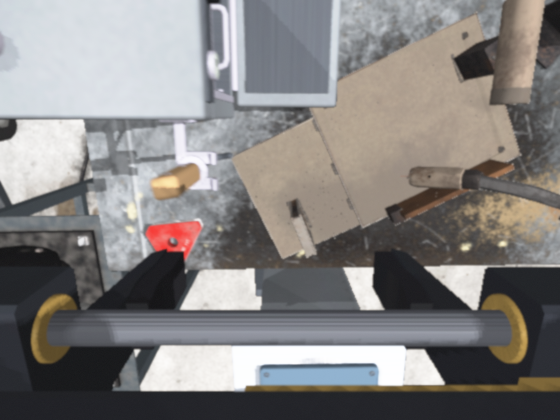

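```bash
python3 - <<'E'
from H import *
import cv2,pickle
c=cams.calibration('wrist'); im=cams.camera('wrist')[:,:,::-1]
cv2.imwrite('pics/wrist2.png',im); pickle.dump(c,open('w2.pkl','wb'))
a=im[0:220,130:350]; cv2.imwrite('pics/w2_crop.png',cv2.resize(a[100:220],None,fx=3.6,fy=3.6,interpolation=cv2.INTER_CUBIC)); cv2.imwrite('pics/w2b_crop.png',cv2.resize(a[:130],None,fx=3.6,fy=3.6,interpolation=cv2.INTER_CUBIC))
E
```

```text
(no output)
```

View pics/w2_crop.png

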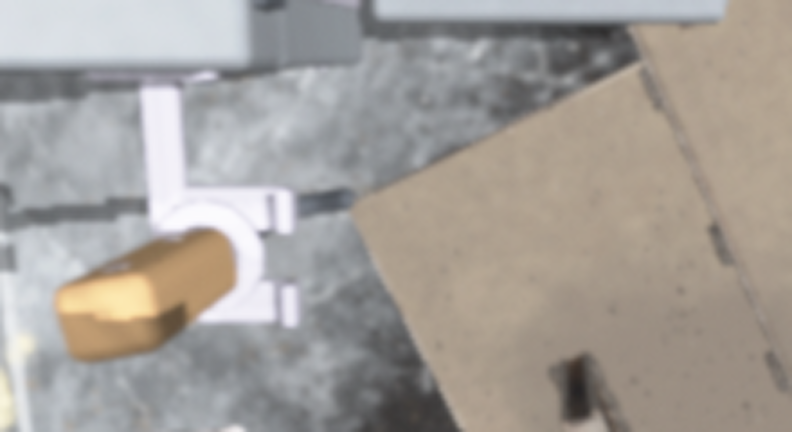

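View pics/w2b_crop.png

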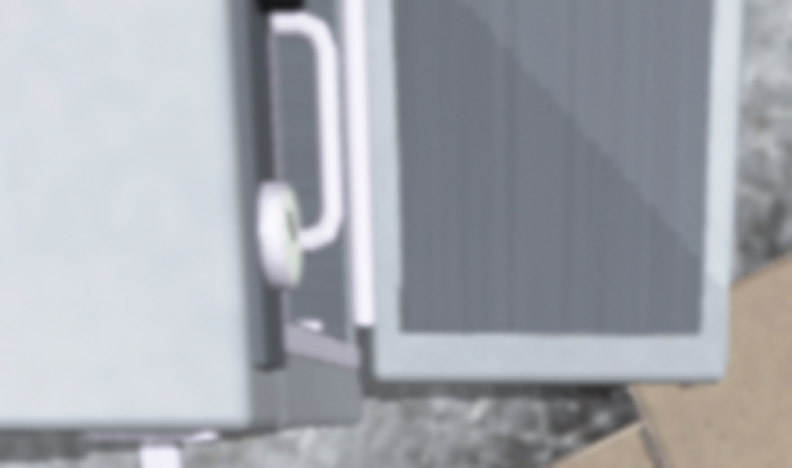

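```bash
cat > fit.py <<'E'
from H import *
import pickle
W=pickle.load(open('w2.pkl','rb'))
S=cams.calibration('scene');T=cams.calibration('top')
cs=lambda u,v:((u+.5)/4-.5+220,(v+.5)/4-.5+130)
ct=lambda u,v:((u+.5)/4-.5+155,(v+.5)/4-.5+120)
cw=lambda u,v:((u+.5)/3.6-.5+130,(v+.5)/3.6-.5+100)
cb=lambda u,v:((u+.5)/3.6-.5+130,(v+.5)/3.6-.5)
obs=[(S,(-110,90,230),cs(190,175)),(S,(-110,-90,230),cs(485,172)),(S,(110,90,230),cs(204,70)),(S,(110,-90,230),cs(452,70)),
(S,(-247,75,58),cs(208,547)),(S,(-247,-75,58),cs(465,547)),
(T,(110,-90,230),ct(140,38)),(T,(110,90,230),ct(45,218)),(T,(-110,-90,230),ct(440,92)),(T,(-110,90,230),ct(375,278)),
(T,(-247,-75,58),ct(613,312)),(T,(-247,75,58),ct(580,462)),
(W,(-110,90,230),cb(248,428)),(W,(-247,75,58),cb(726,380)),(W,(-106,0,94),cb(331,130))]
wts=np.array([1]*12+[3]*3)
def w(p,P): return R.from_euler('z',p[3]).apply(P)+p[:3]
def f(q,wt=True):
    p=[q[0],q[1],0,q[2]]
    return np.concatenate([(proj(c,w(p,P))[0]-uv)*(k if wt else 1) for (c,P,uv),k in zip(obs,wts)])
if __name__=='__main__':
    r=least_squares(f,[640,233,1.545],loss='soft_l1');print(r.x.round(4));print(f(r.x,False).reshape(-1,2).round(1)[-4:])
    p=[r.x[0],r.x[1],0,r.x[2]]
    def plane(uv,z):
        o,d=ray(W,uv);return o+d*(z-o[2])/d[2]
    inv=lambda X:R.from_euler('z',-p[3]).apply(X-np.array(p[:3]))
    for nm,uv,z in [('lip mid',cw(285,258),193),('collar',cw(209,250),191),('loop',cb(331,130),94),('roofc',cb(248,428),230),('door',cb(726,380),58),('htop',cw(105,315),274)]:
        X=plane(uv,z);print(nm,X.round(1),inv(X).round(1))
    print('htop tri',tri([(S,cs(106,82)),(T,ct(308,283)),(W,cw(105,315))]).round(1),'collar tri',tri([(S,cs(106,207)),(W,cw(209,250))]).round(1))
E
python3 fit.py
```

```text
[640.3601 233.2022   1.5439]
[[ 0.8  0.9]
 [ 0.1 -0.1]
 [ 0.4  0.2]
 [-4.4  0.2]]
lip mid [496.6 128.4 193. ] [-108.7  140.9  193. ]
collar [499.  149.5 191. ] [-87.5 139.1 191. ]
loop [637.6 122.2  94. ] [-111.1   -0.2   94. ]
roofc [547.3 125.7 230. ] [-109.9   90.1  230. ]
door [559.  -11.2  58. ] [-246.5   74.8   58. ]
htop [498.4 150.  274. ] [-86.9 139.7 274. ]
htop tri [498.6 151.3 274. ] collar tri [497.8 148.7 194.1]
```

```bash
python3 - <<'E'
from H import *
import cv2
s=telemetry.read_state();print(s['ee_pos'],s['time'])
step((498.5,150,224),down(1.544))
import fit
S=fit.S;p=[640.36,233.2,0,1.5439]
for P in [(-106,0,94),(-111,0,94)]: 
    u=proj(S,fit.w(p,P))[0]; print('scene crop',(u-[220,130])*4)
E
```

```text
[480.21585713  58.78905349 379.3134369 ] 2.0167
shift m [ 0.0161 -0.0917  0.1552] turn [0.04 0.06 0.09] n 4.34152182823588 0.015806593005029543
scene crop [330.97194882 368.22813041]
scene crop [331.22445193 371.70722952]
```

Request:
carry_out --pt "0.016 -0.04 0 0 0 0" --pt "0.016 -0.08 0.0 0 0 0" --pt "0.016 -0.0915 0.0 0 0 0.1" --pt "0.016 -0.0915 0.03 0 0 0.1" --pt "0.016 -0.0915 0.06 0 0 0.1" --pt "0.016 -0.0915 0.09 0 0 0.1" --pt "0.016 -0.0915 0.09 0 0 0.1" --pt "0.016 -0.0915 0.09 0 0 0.1"

```text
time: 2.68
ee_pos: [498.3, 148.4, 289.1]
tcp_rot: [3.14, -0.046, -0.004]
wrist_force: [-0.5, 0.4, 0.6]
finger_gap: 1.003
```

```bash
python3 - <<'E'
from H import *
import cv2,pickle
c=cams.calibration('wrist'); im=cams.camera('wrist')[:,:,::-1]
cv2.imwrite('pics/wrist3.png',im); pickle.dump(c,open('w3.pkl','wb'))
s=telemetry.read_state();print(s['ee_pos'],s['time']); step((498.5,150,224),down(1.544))
print(proj(c,[(498.5,150,274),(498.5,150,242),(498.5,150,200)]))
E
```

```text
[499.34270403 149.30257485 290.70660043] 2.7333
shift m [-0.0009 -0.0007  0.0667] turn [ 0.02 -0.03 -0.13] n 1.5998937313564974 0.018469385703633476
[[274.35198747 253.98286223]
 [274.89389852 232.83378588]
 [275.39911222 213.11689145]]
```

View pics/wrist3.png

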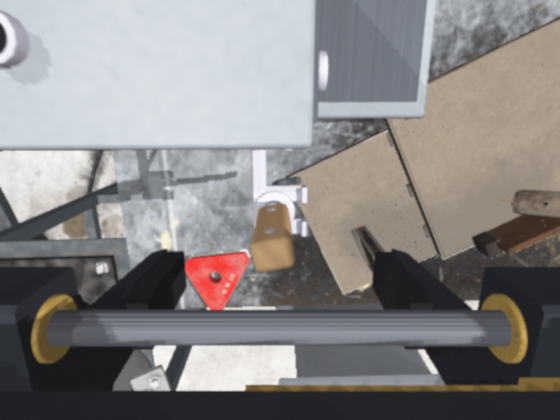

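```bash
python3 - <<'E'
import cv2
a=cv2.imread('pics/wrist3.png')[170:290,230:330]; cv2.imwrite('pics/w3c.png',cv2.resize(a,None,fx=5,fy=5,interpolation=cv2.INTER_CUBIC))
a=cv2.imread('pics/scene0.png')[150:250,225:285]; cv2.imwrite('pics/s0c.png',cv2.resize(a,None,fx=6,fy=6,interpolation=cv2.INTER_CUBIC))
E
```

```text
(no output)
```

View pics/w3c.png

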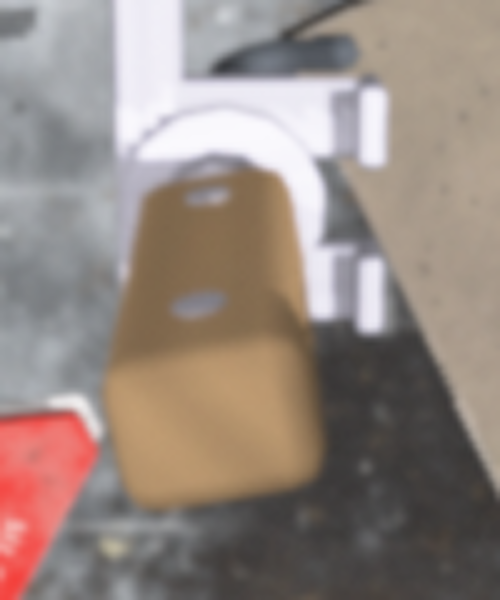

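View pics/s0c.png

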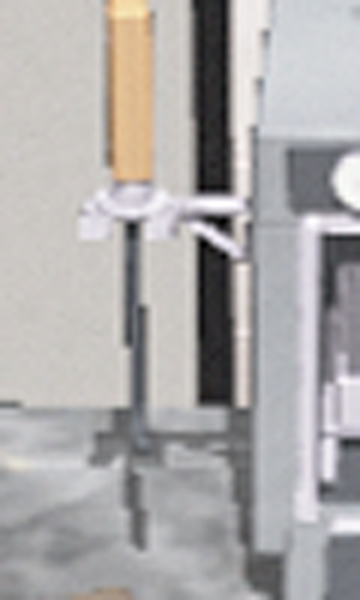

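```bash
python3 - <<'E'
from H import *
import pickle
W=pickle.load(open('w3.pkl','rb'))
def pl(u,v,z=274):
    o,d=ray(W,((u+.5)/5-.5+230,(v+.5)/5-.5+170));return o+d*(z-o[2])/d[2]
for a,b in [((150,505),(310,478)),((125,358),(300,332))]:
    A,B=pl(*a),pl(*b);d=B-A;print(A.round(1),B.round(1),np.degrees(np.arctan2(d[0],-d[1])))
print(pl(215,425))
step((498.5,150,224),down(1.544+np.radians(9)))
E
```

```text
[489.4 158.  274. ] [492.  141.3 274. ] 8.725516939439732
[505.8 159.8 274. ] [508.1 142.  274. ] 7.280239868148709
[498.18498604 150.91014451 274.        ]
shift m [-0.0009 -0.0007  0.0667] turn [ 0.02 -0.03 -9.13] n 1.5998937313564974 1.274819970761364
```

Request:
carry_out --pt "-0.0005 -0.0005 0.0 0 0 -5" --pt "-0.0005 -0.0005 0.0 0 0 -9.3" --pt "-0.0005 -0.0005 0.02 0 0 -9.3" --pt "-0.0005 -0.0005 0.04 0 0 -9.3" --pt "-0.0005 -0.0005 0.055 0 0 -9.3" --pt "-0.0005 -0.0005 0.066 0 0 -9.3" --pt "-0.0005 -0.0005 0.066 0 0 -9.3" --pt "-0.0005 -0.0005 0.066 0 0 -9.3"

```text
time: 3.4
ee_pos: [499.1, 151.0, 224.9]
tcp_rot: [-3.134, -0.212, -0.002]
wrist_force: [0.8, 0.4, -0.1]
finger_gap: 1.0
```

Request:
carry_out --pt "0 0 0 0 0 0" --pt "0 0 0 0 0 0" --pt "0 0 0 0 0 0" --pt "0 0 0 0 0 0" --pt "0 0 0 0 0 0" --pt "0 0 0 0 0 0" --pt "0 0 0 0 0 0" --pt "0 0 0 0 0 0" --gripper 0

```text
time: 4.07
ee_pos: [498.3, 151.1, 223.7]
tcp_rot: [3.134, 0.212, -0.0]
wrist_force: [-0.5, 0.9, -0.6]
finger_gap: 0.415
```

```bash
python3 - <<'E'
from H import *
import cv2,pickle
im=cams.camera('wrist')[:,:,::-1]
cv2.imwrite('pics/wrist4.png',im)
s=telemetry.read_state();print(s['ee_pos'],s['tcp_rot'],s['finger_gap'],s['wrist_force'],s['time']); 
E
```

```text
[498.26205838 151.0825151  223.67010003] [ 3.13436743e+00  2.12594058e-01 -1.98755763e-04] 0.37509343686897617 [-0.05597092 -0.06653482  0.10179401] 4.1167
```

View pics/wrist4.png

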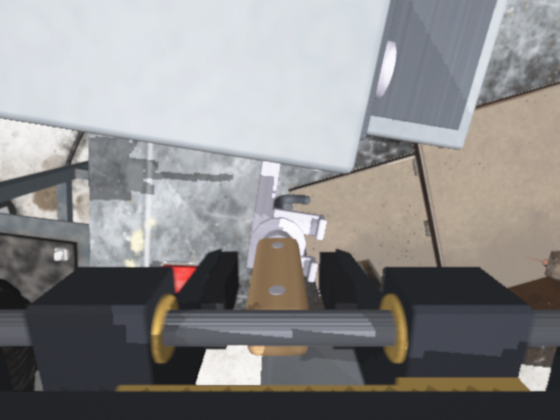

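Request:
carry_out --pt "0 0 0 0 0 0" --pt "0 0 0 0 0 0" --pt "0 0 0 0 0 0" --pt "0 0 0 0 0 0" --pt "0 0 0 0 0 0" --pt "0 0 0 0 0 0" --pt "0 0 0 0 0 0" --gripper 0

```text
time: 4.7
ee_pos: [498.3, 151.1, 223.7]
tcp_rot: [-3.134, -0.213, 0.0]
wrist_force: [-0.2, 0.8, -0.5]
finger_gap: 0.247
```

```bash
python3 - <<'E'
from H import *
s=telemetry.read_state();print(s['ee_pos'],s['tcp_rot'],s['finger_gap'],s['wrist_force'],s['time']); 
E
```

```text
[498.26079973 151.13756075 223.65319631] [-3.13431458e+00 -2.12536219e-01  1.27541443e-04] 0.24742503537823018 [-0.23309456  0.84814539 -0.53269542] 4.7
```

Request:
carry_out --pt "0 0 -0.006 0 0 0" --pt "0 0 -0.012 0 0 0" --pt "0 0 -0.016 0 0 0" --pt "0 0 -0.016 0 0 0" --pt "-0.0024 0.0148 -0.016 0 0 0" --pt "-0.0049 0.0296 -0.016 0 0 0" --pt "-0.0073 0.0444 -0.016 0 0 0" --pt "-0.0097 0.0592 -0.016 0 0 0" --pt "-0.0122 0.074 -0.016 0 0 0" --pt "-0.0146 0.0887 -0.016 0 0 0" --pt "-0.0146 0.0887 -0.03 0 0 4" --pt "-0.0146 0.0887 -0.05 0 0 9.3" --pt "-0.0146 0.0887 -0.05 0 0 9.3" --pt "-0.0146 0.0887 -0.05 0 0 9.3"

```text
time: 5.87
ee_pos: [496.4, 61.4, 274.3]
tcp_rot: [-3.141, 0.039, -0.004]
wrist_force: [-0.1, -0.9, -2.8]
finger_gap: 0.247
```

```bash
cat > shot.py <<'E'
from H import *
import cv2,pickle,sys
k=sys.argv[1]
for n in sys.argv[2:]:
    c=cams.calibration(n); im=cams.camera(n)[:,:,::-1]; cv2.imwrite(f'pics/{n}{k}.png',im); pickle.dump(c,open(f'{n}{k}.pkl','wb'))
s=telemetry.read_state();print(s['time'],s['ee_pos'].round(1),R.from_rotvec(s['tcp_rot']).as_matrix().round(3).tolist(),round(s['finger_gap'],3),s['wrist_force'].round(2))
E
python3 shot.py 5 wrist scene top
python3 - <<'E'
import cv2
a=cv2.imread('pics/scene5.png')[110:280,210:380]; cv2.imwrite('pics/s5c.png',cv2.resize(a,None,fx=3.5,fy=3.5,interpolation=cv2.INTER_CUBIC))
a=cv2.imread('pics/top5.png')[130:280,180:330]; cv2.imwrite('pics/t5c.png',cv2.resize(a,None,fx=4,fy=4,interpolation=cv2.INTER_CUBIC))
E
```

```text
6.0167 [495.1  61.2 272.7] [[1.0, -0.025, -0.002], [-0.025, -1.0, -0.0], [-0.002, 0.0, -1.0]] 0.245 [ 0.52  0.59 -2.21]
```

View pics/s5c.png

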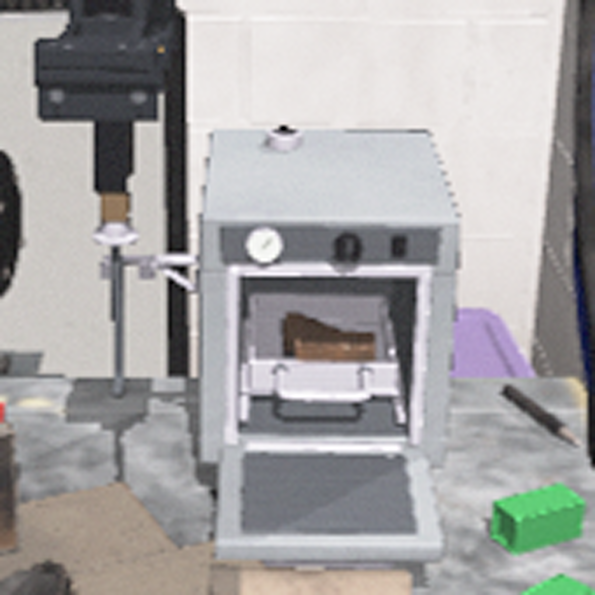

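View pics/t5c.png

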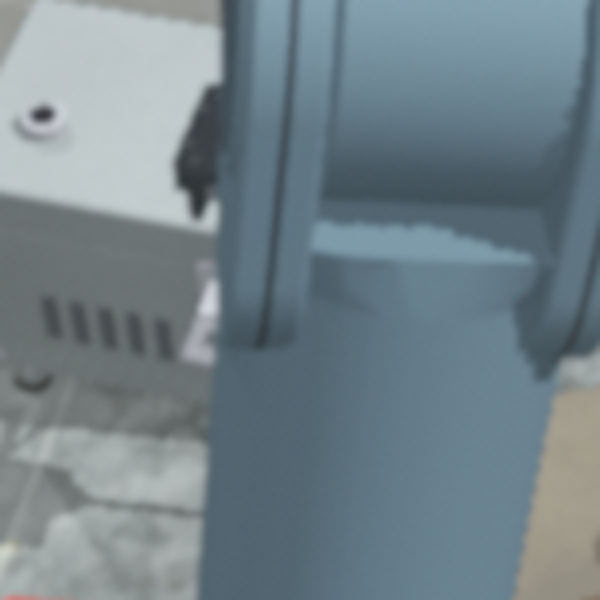

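View pics/wrist5.png

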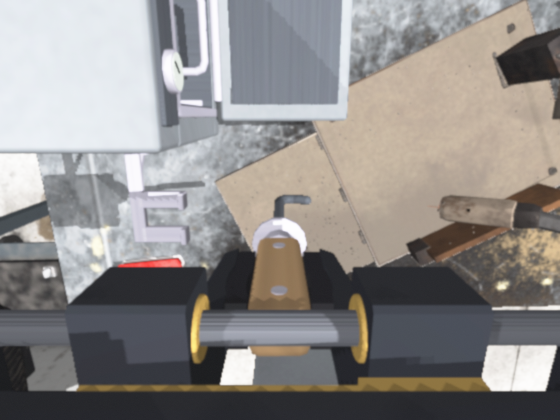

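```bash
python3 - <<'E'
from H import *
import pickle,cv2
W=pickle.load(open('wrist5.pkl','rb'))
a=cv2.imread('pics/wrist5.png')[0:120,150:310]; cv2.imwrite('pics/w5c.png',cv2.resize(a,None,fx=5,fy=5,interpolation=cv2.INTER_CUBIC))
p=[640.36,233.2,0,1.5439]
w=lambda P:R.from_euler('z',p[3]).apply(P)+np.array(p[:3])
for P in [(-106,0,94),(-111,0,94),(-106,31,94),(-110,90,230),(-247,75,58),(-247,-75,58)]: print(P,(5*(proj(W,w(P))[0]-[150,0])).round(0))
print(proj(W,[(495.1,50.2,144),(495.1,38.2,138),(495,61.2,144)]))
E
```

```text
(-106, 0, 94) [242. 154.]
(-111, 0, 94) [270. 154.]
(-106, 31, 94) [252. 345.]
(-110, 90, 230) [ 49. 757.]
(-247, 75, 58) [987. 599.]
(-247, -75, 58) [1033. -251.]
[[291.25375958 201.41138686]
 [305.0003319  199.36177723]
 [278.17222636 201.83719528]]
```

View pics/w5c.png

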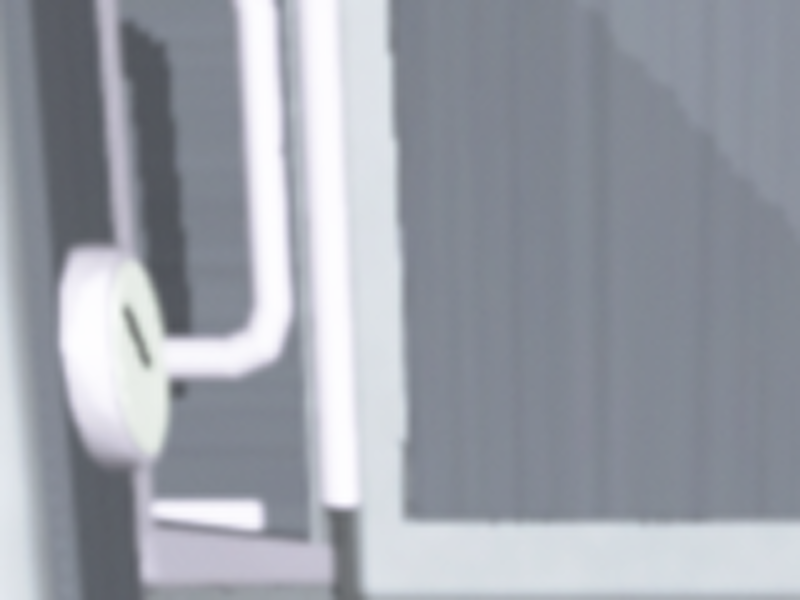

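```bash
cat >> H.py <<'E'
OV=[640.36,233.2,0,1.5439]
def ow(P): return R.from_euler('z',OV[3]).apply(P)+np.array(OV[:3])
def oi(X): return R.from_euler('z',-OV[3]).apply(np.array(X)-np.array(OV[:3]))
def tilt(deg):
    ey=R.from_euler('z',OV[3]).apply([0,1,0]); return R.from_rotvec(-np.radians(deg)*ey).as_matrix()@down(OV[3])
CR=np.array([0,11,128.7])
def tcp_for(crook_o,deg): Rt=tilt(deg); return ow(crook_o)-Rt@CR, Rt
def crook():
    s=telemetry.read_state();Rm=R.from_rotvec(s['tcp_rot']).as_matrix();c=oi(s['ee_pos']+Rm@CR)
    print('t',round(s['time'],2),'crook in oven',c.round(1),'tilt',np.degrees(np.arccos(-Rm[2,2])).round(1),'tcp',s['ee_pos'].round(1),'F',s['wrist_force'].round(2),'gap',round(s['finger_gap'],3)); return c
E
python3 - <<'E'
from H import *
crook()
p,Rt=tcp_for((-175,0,150),40);print(p,Rt.round(2)); step(p,Rt)
E
```

```text
t 6.02 crook in oven [-186.8  140.7  144. ] tilt 0.1 tcp [495.1  61.2 272.7] F [ 0.52  0.59 -2.21] gap 0.245
[633.65554671 -16.01010847 255.66058354] [[ 1.   -0.02  0.02]
 [-0.03 -0.77  0.64]
 [-0.   -0.64 -0.77]]
shift m [0.1404 0.0738 0.0168] turn [40.02  0.13  0.08] n 3.825381490672038 5.589146108331206
```

Request:
carry_out --pt "0.01 0.01 -0.02 4 0 0" --pt "0.04 0.02 -0.02 10 0 0" --pt "0.07 0.04 -0.02 17 0 0" --pt "0.1 0.055 -0.01 24 0 0" --pt "0.12 0.065 0.0 31 0 0" --pt "0.14 0.074 0.01 37 0 0" --pt "0.1404 0.074 0.017 40 0.1 0.1" --pt "0.1404 0.074 0.017 40 0.1 0.1" --pt "0.1404 0.074 0.017 40 0.1 0.1" --pt "0.1404 0.074 0.017 40 0.1 0.1"

```text
time: 6.85
ee_pos: [633.9, -14.5, 257.6]
tcp_rot: [-2.444, 0.031, -0.014]
wrist_force: [-0.1, 0.4, -1.1]
finger_gap: 0.25
```

```bash
python3 shot.py 6 wrist scene; python3 - <<'E'
from H import *
crook()
import cv2
a=cv2.imread('pics/scene6.png')[110:280,210:380]; cv2.imwrite('pics/s6c.png',cv2.resize(a,None,fx=3.5,fy=3.5,interpolation=cv2.INTER_CUBIC))
E
```

```text
6.95 [634.2 -14.2 258.6] [[1.0, -0.017, 0.019], [-0.025, -0.767, 0.641], [0.004, -0.642, -0.767]] 0.247 [-0.18  0.05 -2.2 ]
t 6.95 crook in oven [-173.3   -0.8  152.8] tilt 39.9 tcp [634.2 -14.2 258.6] F [-0.18  0.05 -2.2 ] gap 0.247
```

View pics/s6c.png

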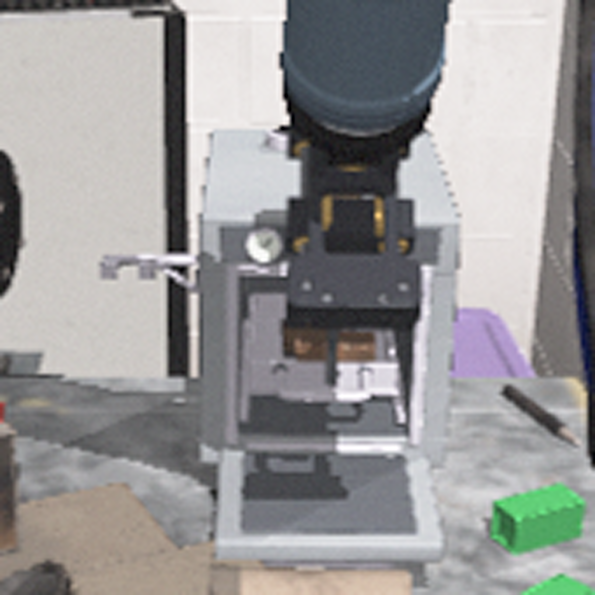

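View pics/wrist6.png

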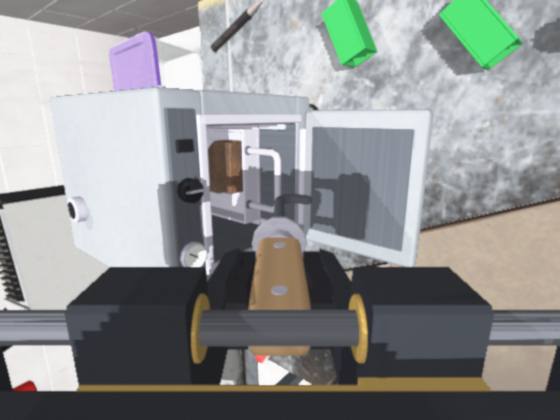

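```bash
python3 - <<'E'
from H import *
import pickle,cv2
W=pickle.load(open('wrist6.pkl','rb'))
a=cv2.imread('pics/wrist6.png')[100:230,190:340]; cv2.imwrite('pics/w6c.png',cv2.resize(a,None,fx=4.5,fy=4.5,interpolation=cv2.INTER_CUBIC))
for P in [(-106,0,94),(-111,0,94),(-108,-31,94),(-108,31,94),(-110,90,230),(-247,75,58),(-247,-75,58)]: 
  u=proj(W,ow(P))[0];print(P,u.round(1),(4.5*(u-[190,100])).round(0))
E
```

```text
(-106, 0, 94) [275.3 180.7] [384. 363.]
(-111, 0, 94) [278.8 181.3] [400. 366.]
(-108, -31, 94) [276.7 152. ] [390. 234.]
(-108, 31, 94) [276.7 208.6] [390. 489.]
(-110, 90, 230) [175.4 308.1] [-66. 936.]
(-247, 75, 58) [410.5 269.8] [992. 764.]
(-247, -75, 58) [429.6 107.7] [1078.   34.]
```

View pics/w6c.png

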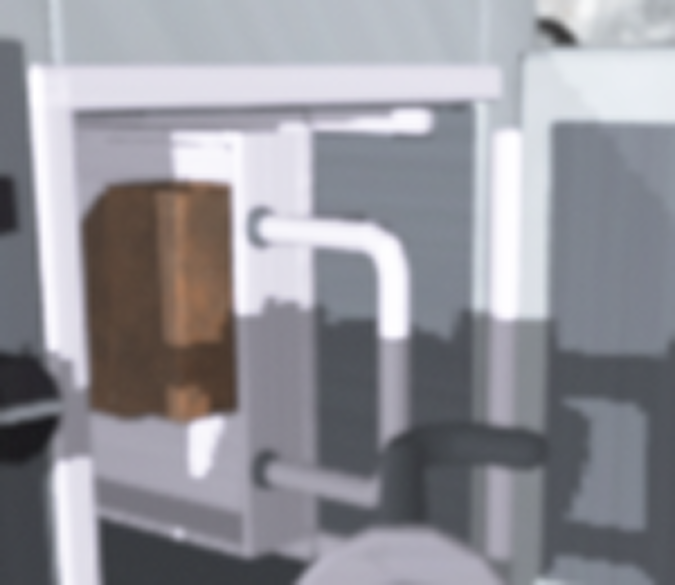

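```bash
python3 - <<'E'
from H import *
import pickle
W=pickle.load(open('wrist6.pkl','rb'));S=cams.calibration('scene');W5=pickle.load(open('wrist5.pkl','rb'))
X=tri([(S,(309.1,180.6)),(W,(191,190))]);print('knob',oi(X).round(1))
o,d=ray(S,(309.1,180.6)); 
for x in (-110,-120,-130):
    # intersect oven plane x
    a=oi(o);b=oi(o+d)-a; print(x,(a+b*(x-a[0])/b[0]).round(1))
print(proj(W,[ow((-x,-9,208)) for x in (110,120,130)]))
print('gauge',oi(tri([(S,(285.5,180)),(W,(194,255))])).round(1))
p,Rt=tcp_for((-125,0,128),40); step(p,Rt)
p,Rt=tcp_for((-88,0,121),40); step(p,Rt)
p,Rt=tcp_for((-88,0,86),40); step(p,Rt)
E
```

```text
knob [-115.9  -10.9  209.5]
-110 [-110.   -11.7  206.9]
-120 [-120.   -11.1  210.6]
-130 [-130.   -10.5  214.3]
[[188.91012783 190.35150105]
 [196.42167995 192.09512771]
 [204.28036411 193.91933275]]
gauge [-115.2   45.5  210.3]
shift m [-0.0005 -0.0209  0.05  ] turn [ 0.08 -0.1   0.21] n 1.3001767199568441 0.03396398440349001
shift m [-0.0005 -0.0448  0.0791] turn [ 0.08 -0.1   0.21] n 2.1807605205471967 0.03396398440349001
shift m [-0.0006 -0.0224  0.106 ] turn [ 0.08 -0.1   0.21] n 2.5970519271177133 0.03396398440349001
```

```bash
python3 - <<'E'
from H import *
for c in [(-135,0,135),(-108,0,124),(-88,0,121),(-88,0,100),(-88,0,86)]:
    p,Rt=tcp_for(c,46); print(c,end=' ');step(p,Rt)
E
```

```text
(-135, 0, 135) shift m [-0.0005 -0.0043  0.0378] turn [ 6.08 -0.09  0.21] n 0.912117483856884 0.8498754179260851
(-108, 0, 124) shift m [-0.0005 -0.0179  0.0636] turn [ 6.08 -0.09  0.21] n 1.583492723777758 0.8498754179260851
(-88, 0, 121) shift m [-0.0005 -0.0313  0.0787] turn [ 6.08 -0.09  0.21] n 2.0310741081551336 0.8498754179260851
(-88, 0, 100) shift m [-0.0006 -0.0178  0.0948] turn [ 6.08 -0.09  0.21] n 2.3132516515733754 0.8498754179260851
(-88, 0, 86) shift m [-0.0007 -0.0089  0.1055] turn [ 6.08 -0.09  0.21] n 2.5397184111543063 0.8498754179260851
```

Request:
carry_out --pt "0 0 0.01 3 0 0" --pt "-0.0005 -0.0043 0.03 6.1 -0.1 0.2" --pt "-0.0005 -0.0043 0.038 6.1 -0.1 0.2" --pt "-0.0005 -0.011 0.051 6.1 -0.1 0.2" --pt "-0.0005 -0.018 0.0635 6.1 -0.1 0.2" --pt "-0.0005 -0.025 0.071 6.1 -0.1 0.2" --pt "-0.0005 -0.0313 0.0787 6.1 -0.1 0.2" --pt "-0.0005 -0.0313 0.0787 6.1 -0.1 0.2" --pt "-0.0005 -0.0313 0.0787 6.1 -0.1 0.2" --pt "-0.0005 -0.0313 0.0787 6.1 -0.1 0.2"

```text
time: 7.78
ee_pos: [636.3, 57.2, 216.8]
tcp_rot: [-2.338, 0.037, -0.013]
wrist_force: [-1.0, 0.6, -1.5]
finger_gap: 0.244
```

```bash
python3 shot.py 7 wrist; python3 - <<'E'
from H import *
import pickle,cv2
crook()
W=pickle.load(open('wrist7.pkl','rb'))
a=cv2.imread('pics/wrist7.png')[100:260,170:350]; cv2.imwrite('pics/w7c.png',cv2.resize(a,None,fx=4,fy=4,interpolation=cv2.INTER_CUBIC))
for P in [(-109,0,94),(-109,-28,94),(-110,90,230),(-247,-75,58)]: 
  u=proj(W,ow(P))[0];print(P,u.round(1),(4*(u-[170,100])).round(0))
p,Rt=tcp_for((-88,0,86),46);step(p,Rt)
E
```

```text
7.8333 [636.3  56.8 216.7] [[0.999, -0.023, 0.021], [-0.032, -0.694, 0.719], [-0.002, -0.72, -0.694]] 0.246 [-0.07  0.09 -1.92]
t 7.83 crook in oven [-91.4  -0.9 119.4] tilt 46.0 tcp [636.3  56.8 216.7] F [-0.07  0.09 -1.92] gap 0.246
(-109, 0, 94) [327.9 199.6] [632. 398.]
(-109, -28, 94) [329.1 166.7] [636. 267.]
(-110, 90, 230) [194.4 369.4] [  98. 1078.]
(-247, -75, 58) [560.5 104. ] [1562.   16.]
shift m [-0.0006  0.0216  0.0257] turn [-0.03 -0.12 -0.27] n 0.8049135149191892 0.04174915296561642
```

View pics/w7c.png

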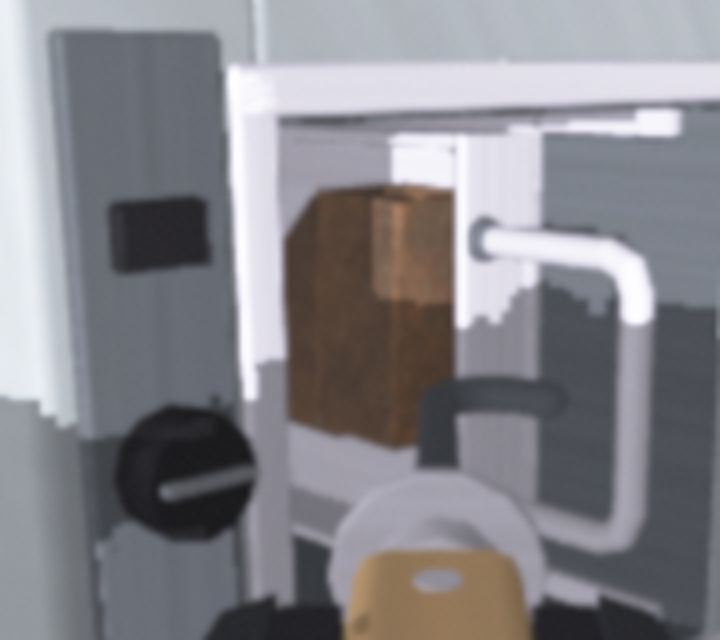

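Request:
carry_out --pt "0 0.003 0.006 0 0 0" --pt "0 0.008 0.011 0 0 -0.2" --pt "-0.0005 0.013 0.016 0 -0.1 -0.2" --pt "-0.0005 0.018 0.021 0 -0.1 -0.2" --pt "-0.0005 0.0216 0.0257 0 -0.1 -0.2" --pt "-0.0005 0.0216 0.0257 0 -0.1 -0.2" --pt "-0.0005 0.0216 0.0257 0 -0.1 -0.2"

```text
time: 8.42
ee_pos: [635.1, 61.7, 182.6]
tcp_rot: [-2.336, 0.032, -0.011]
wrist_force: [-0.2, 0.2, -2.2]
finger_gap: 0.248
```

```bash
python3 shot.py 8 wrist; python3 - <<'E'
from H import *
import pickle,cv2
crook()
W=pickle.load(open('wrist8.pkl','rb'))
a=cv2.imread('pics/wrist8.png')[100:260,170:350]; cv2.imwrite('pics/w8c.png',cv2.resize(a,None,fx=4,fy=4,interpolation=cv2.INTER_CUBIC))
for P in [(-109,0,94),(-109,-28,94)]: 
  u=proj(W,ow(P))[0];print(P,u.round(1),(4*(u-[170,100])).round(0))
E
```

```text
8.4667 [635.4  61.7 183.1] [[1.0, -0.02, 0.018], [-0.027, -0.693, 0.721], [-0.002, -0.721, -0.693]] 0.241 [ 1.04 -0.08 -2.28]
t 8.47 crook in oven [-86.4   0.5  86. ] tilt 46.1 tcp [635.4  61.7 183.1] F [ 1.04 -0.08 -2.28] gap 0.241
(-109, 0, 94) [305.3 206.2] [541. 425.]
(-109, -28, 94) [306.  170.1] [544. 280.]
```

View pics/w8c.png

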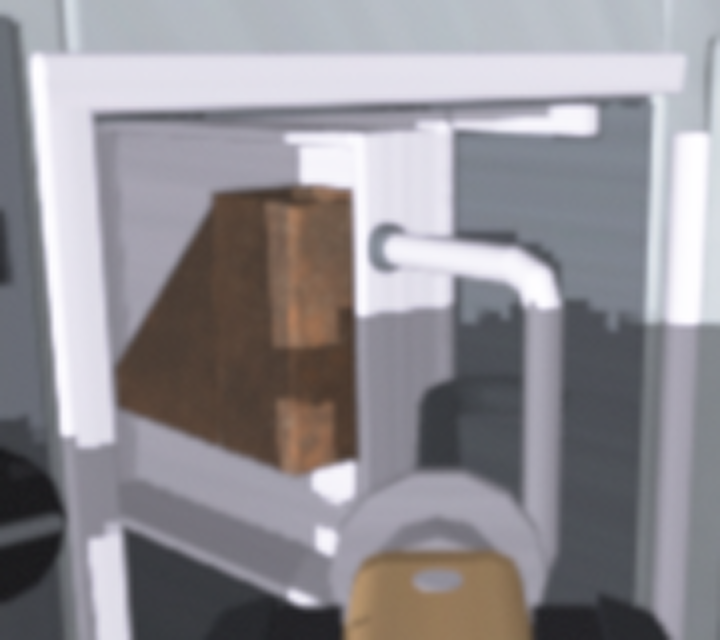

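```bash
python3 - <<'E'
from H import *
for c,d in [((-106,0,86),46),((-125,0,86),46),((-145,0,86),40),((-165,0,86),34),((-185,0,86),32),((-200,0,86),32),((-206,0,86),32),((-212,0,86),32)]:
    p,Rt=tcp_for(c,d); print(c,d,end=' ');step(p,Rt)
E
```

```text
(-106, 0, 86) 46 shift m [ 0.0003  0.0133 -0.0141] turn [-0.12  0.06 -0.06] n 0.4644394399074928 0.020781069911716472
(-125, 0, 86) 46 shift m [ 0.0003  0.0265 -0.0278] turn [-0.12  0.06 -0.06] n 0.9200368258379871 0.020781069911716472
(-145, 0, 86) 40 shift m [ 0.0003  0.0269 -0.0403] turn [-6.12  0.07 -0.06] n 1.1626578052066836 0.8549850385580735
(-165, 0, 86) 34 shift m [ 0.0003  0.0277 -0.0515] turn [-12.12   0.07  -0.05] n 1.4011553688500638 1.692931558044122
(-185, 0, 86) 32 shift m [ 0.0003  0.0373 -0.0645] turn [-14.12   0.07  -0.05] n 1.7857753268879841 1.9722550385703501
(-200, 0, 86) 32 shift m [ 0.0003  0.0477 -0.0753] turn [-14.12   0.07  -0.05] n 2.136750547430069 1.9722550385703501
(-206, 0, 86) 32 shift m [ 0.0003  0.0518 -0.0796] turn [-14.12   0.07  -0.05] n 2.277904008747616 1.9722550385703501
(-212, 0, 86) 32 shift m [ 0.0003  0.056  -0.0839] turn [-14.12   0.07  -0.05] n 2.419379294061931 1.9722550385703501
```

Request:
carry_out --pt "0 0.004 -0.0045 0 0 0" --pt "0.0003 0.009 -0.0095 0 0 0" --pt "0.0003 0.0133 -0.0141 0 0 0" --pt "0.0003 0.0175 -0.0185 0 0 0" --pt "0.0003 0.022 -0.023 0 0 0" --pt "0.0003 0.0265 -0.0278 0 0 0" --pt "0.0003 0.0266 -0.032 -2 0 0" --pt "0.0003 0.0268 -0.0362 -4 0 0" --pt "0.0003 0.0269 -0.0403 -6.1 0 0" --pt "0.0003 0.0272 -0.044 -8.1 0 0" --pt "0.0003 0.0274 -0.0478 -10.1 0 0" --pt "0.0003 0.0277 -0.0515 -12.1 0 0" --pt "0.0003 0.031 -0.0558 -12.8 0 0" --pt "0.0003 0.034 -0.0602 -13.5 0 0" --pt "0.0003 0.0373 -0.0645 -14.1 0 0" --pt "0.0003 0.0373 -0.0645 -14.1 0 0"

```text
time: 9.8
ee_pos: [634.0, -13.0, 200.7]
tcp_rot: [-2.586, 0.037, -0.009]
wrist_force: [-0.2, 1.3, -0.6]
finger_gap: 0.248
```

```bash
python3 shot.py 9 wrist scene; python3 - <<'E'
from H import *
import pickle,cv2
crook()
for c,d in [((-195,0,86),32),((-201,0,86),32),((-207,0,86),32),((-211,0,86),32)]:
    p,Rt=tcp_for(c,d); print(c,d,end=' ');step(p,Rt)
a=cv2.imread('pics/scene9.png')[110:280,210:380]; cv2.imwrite('pics/s9c.png',cv2.resize(a,None,fx=3.5,fy=3.5,interpolation=cv2.INTER_CUBIC))
E
```

```text
9.9 [633.5 -12.4 200. ] [[1.0, -0.025, 0.013], [-0.028, -0.848, 0.529], [-0.002, -0.529, -0.849]] 0.248 [-0.45 -0.51 -2.4 ]
t 9.9 crook in oven [-187.     0.5   85. ] tilt 31.9 tcp [633.5 -12.4 200. ] F [-0.45 -0.51 -2.4 ] gap 0.248
(-195, 0, 86) 32 shift m [ 0.0003  0.0064 -0.0051] turn [ 0.08  0.07 -0.14] n 0.19736943217984762 0.024691436208038643
(-201, 0, 86) 32 shift m [ 0.0003  0.0115 -0.0083] turn [ 0.08  0.07 -0.14] n 0.34062781671675324 0.024691436208038643
(-207, 0, 86) 32 shift m [ 0.0003  0.0166 -0.0115] turn [ 0.08  0.07 -0.14] n 0.4842578348615934 0.024691436208038643
(-211, 0, 86) 32 shift m [ 0.0003  0.02   -0.0136] turn [ 0.08  0.07 -0.14] n 0.5800813663187642 0.024691436208038643
```

View pics/wrist9.png

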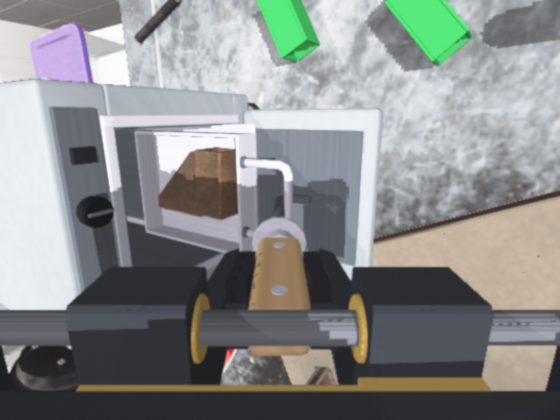

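View pics/s9c.png

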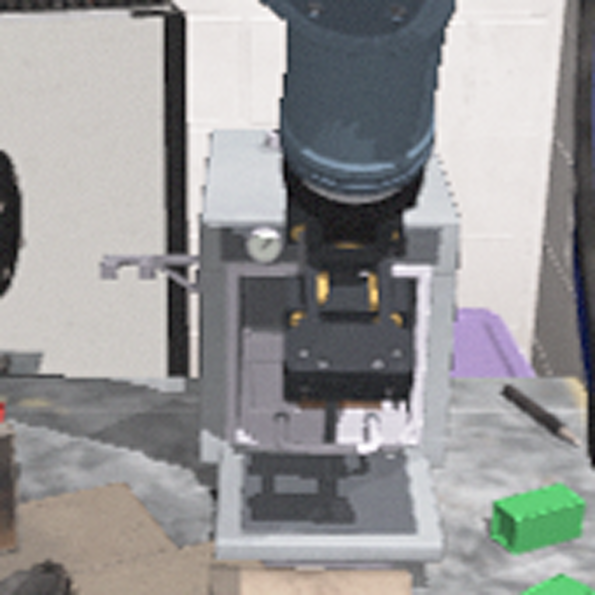

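Request:
carry_out --pt "0.0003 0.0032 -0.0025 0 0 0" --pt "0.0003 0.0064 -0.0051 0 0 0" --pt "0.0003 0.009 -0.0067 0 0 0" --pt "0.0003 0.0115 -0.0083 0 0 0" --pt "0.0003 0.014 -0.01 0 0 0" --pt "0.0003 0.0157 -0.011 0 0 0" --pt "0.0003 0.0157 -0.011 0 0 0"

```text
time: 10.48
ee_pos: [633.5, -28.4, 202.6]
tcp_rot: [-2.58, 0.034, -0.007]
wrist_force: [-0.4, 4.6, 0.1]
finger_gap: 0.245
```

```bash
python3 - <<'E'
from H import *
crook()
for c,d in [((-208,0,86),32),((-212,0,86),32)]:
    p,Rt=tcp_for(c,d); print(c,d,end=' ');step(p,Rt)
E
```

```text
t 10.48 crook in oven [-202.5    0.    87.8] tilt 32.2 tcp [633.5 -28.4 202.6] F [-0.35  4.55  0.14] gap 0.245
(-208, 0, 86) 32 shift m [-0.0002  0.0052 -0.0014] turn [-0.17  0.11 -0.01] n 0.13018110494019414 0.028651841986115187
(-212, 0, 86) 32 shift m [-0.0002  0.0086 -0.0035] turn [-0.17  0.11 -0.01] n 0.22354124648414456 0.028651841986115187
```

Request:
carry_out --pt "0 0.0017 -0.001 0 0 0" --pt "0 0.0034 -0.002 0 0 0" --pt "0 0.0034 -0.002 0 0 0" --pt "0 0.0034 -0.002 0 0 0"

```text
time: 10.82
ee_pos: [633.5, -30.1, 203.2]
tcp_rot: [-2.577, 0.032, -0.007]
wrist_force: [0.2, 7.9, 1.7]
finger_gap: 0.25
```

```bash
python3 shot.py 10 wrist; python3 - <<'E'
from H import *
crook()
import pickle,cv2
W=pickle.load(open('wrist10.pkl','rb'))
a=cv2.imread('pics/wrist10.png')[90:270,130:330]; cv2.imwrite('pics/w10c.png',cv2.resize(a,None,fx=3.3,fy=3.3,interpolation=cv2.INTER_CUBIC))
for x in (-199,-204,-209): print(x,((proj(W,ow((x,-20,94)))[0]-[130,90])*3.3).round(0))
E
```

```text
10.8667 [633.5 -30.1 203.2] [[1.0, -0.021, 0.012], [-0.024, -0.845, 0.534], [-0.002, -0.535, -0.845]] 0.245 [0.92 6.86 1.13]
t 10.87 crook in oven [-2.039e+02  1.000e-01  8.860e+01] tilt 32.3 tcp [633.5 -30.1 203.2] F [0.92 6.86 1.13] gap 0.245
-199 [506. 287.]
-204 [524. 289.]
-209 [541. 291.]
```

View pics/w10c.png

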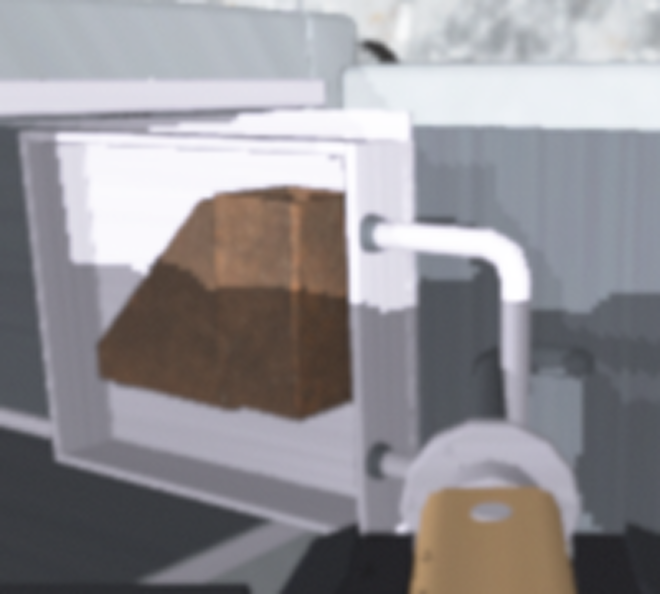

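Request:
carry_out --pt "0 0.0017 -0.001 0 0 0" --pt "0 0.0034 -0.002 0 0 0" --pt "0 0.0045 -0.0027 0 0 0" --pt "0 0.0045 -0.0027 0 0 0" --pt "0 0.0045 -0.0027 0 0 0"

```text
time: 11.28
ee_pos: [633.2, -33.5, 203.4]
tcp_rot: [-2.575, 0.03, -0.006]
wrist_force: [1.2, 10.8, 0.4]
finger_gap: 0.252
```

```bash
python3 shot.py 11 wrist; python3 - <<'E'
from H import *
crook()
import pickle,cv2
W=pickle.load(open('wrist11.pkl','rb'))
im=cv2.imread('pics/wrist11.png')
a=im[90:270,130:330]; cv2.imwrite('pics/w11c.png',cv2.resize(a,None,fx=3.3,fy=3.3,interpolation=cv2.INTER_CUBIC))
for P in [(-199,-20,94),(-204,-20,94),(-209,-20,94),(-247,-75,58),(-110,-62,187),(-110,-90,230)]: print(P,((proj(W,ow(P))[0]-[130,90])*3.3).round(0),proj(W,ow(P))[0].round(1))
E
```

```text
11.3333 [633.2 -33.5 203.3] [[1.0, -0.02, 0.011], [-0.023, -0.844, 0.537], [-0.002, -0.537, -0.844]] 0.255 [ 0.33 11.57  0.16]
t 11.33 crook in oven [-207.     0.4   88.8] tilt 32.5 tcp [633.2 -33.5 203.3] F [ 0.33 11.57  0.16] gap 0.255
(-199, -20, 94) [496. 284.] [280.3 176. ]
(-204, -20, 94) [513. 286.] [285.6 176.6]
(-209, -20, 94) [531. 288.] [290.9 177.2]
(-247, -75, 58) [748.  53.] [356.6 106.1]
(-110, -62, 187) [-94. 112.] [101.5 123.9]
(-110, -90, 230) [-355.  -48.] [22.3 75.4]
```

View pics/w11c.png

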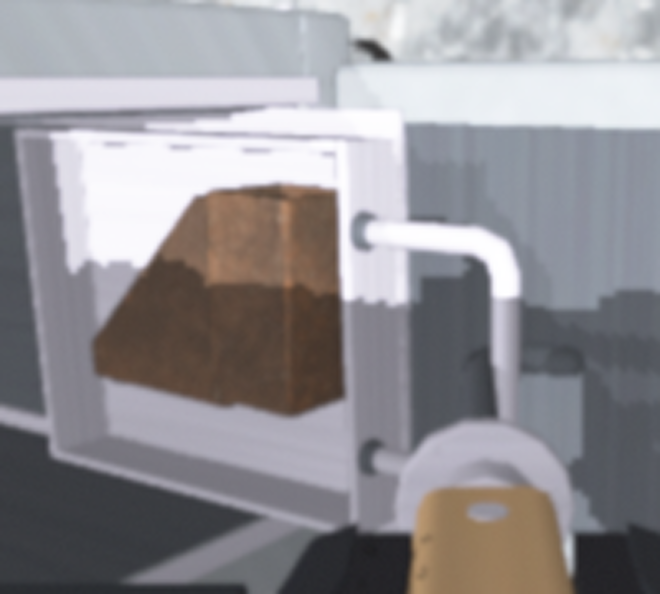

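View pics/wrist11.png

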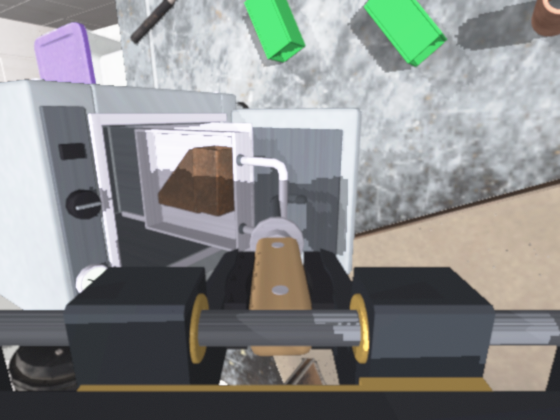

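```bash
python3 shot.py 12 scene top; python3 - <<'E'
from H import *
crook()
import pickle,cv2
S=cams.calibration('scene')
a=cv2.imread('pics/scene12.png')[190:270,265:345]; cv2.imwrite('pics/s12c.png',cv2.resize(a,None,fx=7,fy=7,interpolation=cv2.INTER_CUBIC))
a=cv2.imread('pics/scene0.png')[190:270,265:345]; cv2.imwrite('pics/s0d.png',cv2.resize(a,None,fx=7,fy=7,interpolation=cv2.INTER_CUBIC))
for x in (-106,-110,-196,-201,-206): print(x,((proj(S,ow((x,24,94)))[0]-[265,190])*7).round(0))
E
```

```text
11.4333 [633.2 -33.4 203.4] [[1.0, -0.02, 0.011], [-0.023, -0.844, 0.537], [-0.002, -0.537, -0.844]] 0.252 [ 0.78 11.38 -0.23]
t 11.43 crook in oven [-207.     0.4   88.9] tilt 32.5 tcp [633.2 -33.4 203.4] F [ 0.78 11.38 -0.23] gap 0.252
-106 [198. 223.]
-110 [198. 228.]
-196 [201. 341.]
-201 [201. 348.]
-206 [201. 356.]
```

View pics/s12c.png

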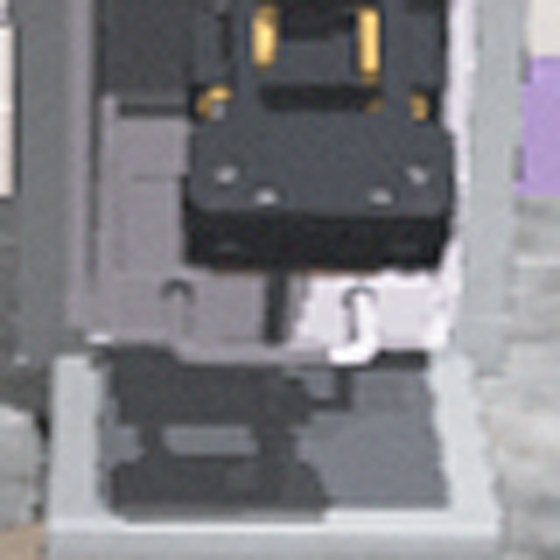

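View pics/s0d.png

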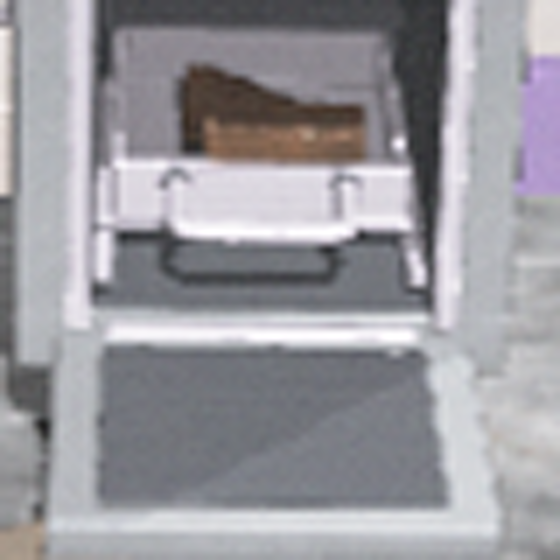

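Request:
carry_out --pt "0 0.002 -0.0013 0 0 0" --pt "0 0.004 -0.0026 0 0 0" --pt "0 0.006 -0.0039 0 0 0" --pt "0 0.0075 -0.0048 0 0 0" --pt "0 0.0075 -0.0048 0 0 0" --pt "0 0.0075 -0.0048 0 0 0"

```text
time: 11.93
ee_pos: [632.3, -41.0, 202.8]
tcp_rot: [-2.573, 0.029, -0.003]
wrist_force: [1.4, 14.4, -4.8]
finger_gap: 0.272
```

```bash
python3 shot.py 13 wrist; python3 - <<'E'
from H import *
crook()
import pickle,cv2
W=pickle.load(open('wrist13.pkl','rb'))
im=cv2.imread('pics/wrist13.png')
a=im[90:270,130:330]; cv2.imwrite('pics/w13c.png',cv2.resize(a,None,fx=3.3,fy=3.3,interpolation=cv2.INTER_CUBIC))
for P in [(-199,-20,94),(-204,-20,94),(-209,-20,94)]: print(P,((proj(W,ow(P))[0]-[130,90])*3.3).round(0),proj(W,ow(P))[0].round(1))
E
```

```text
11.9833 [632.3 -41.1 202.8] [[1.0, -0.02, 0.009], [-0.021, -0.843, 0.538], [-0.004, -0.538, -0.843]] 0.271 [ 0.91 14.56 -5.14]
t 11.98 crook in oven [-214.4    1.4   88.4] tilt 32.5 tcp [632.3 -41.1 202.8] F [ 0.91 14.56 -5.14] gap 0.271
(-199, -20, 94) [470. 277.] [272.5 174. ]
(-204, -20, 94) [487. 279.] [277.5 174.6]
(-209, -20, 94) [504. 281.] [282.7 175.2]
```

View pics/w13c.png

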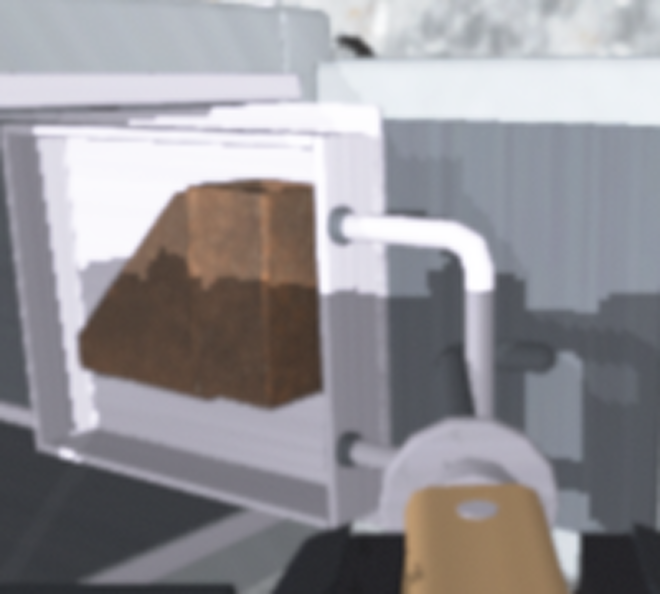

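```bash
python3 - <<'E'
from H import *
for c,d in [((-205,0,87),32.5),((-186,0,86),32.5)]:
    p,Rt=tcp_for(c,d); print(c,d,end=' ');step(p,Rt)
E
```

```text
(-205, 0, 87) 32.5 shift m [ 0.0007 -0.0073  0.0062] turn [-0.04  0.34  0.15] n 0.2306066332873084 0.05250569948795853
(-186, 0, 86) 32.5 shift m [ 0.0008 -0.0228  0.0173] turn [-0.04  0.34  0.15] n 0.6859079229613348 0.05250569948795853
```

Request:
carry_out --pt "0.0004 -0.005 0.004 0 0 0" --pt "0.0007 -0.0105 0.0085 0 0 0" --pt "0.0007 -0.016 0.0125 0 0.2 0" --pt "0.0007 -0.021 0.016 0 0.3 0.1" --pt "0.0007 -0.025 0.0187 0 0.3 0.1" --pt "0.0007 -0.025 0.0187 0 0.3 0.1" --pt "0.0007 -0.025 0.0187 0 0.3 0.1"

```text
time: 12.57
ee_pos: [634.5, -17.7, 198.9]
tcp_rot: [-2.584, 0.04, -0.014]
wrist_force: [0.2, -0.3, -1.0]
finger_gap: 0.245
```

```bash
python3 shot.py 14 wrist; python3 - <<'E'
from H import *
crook()
import pickle,cv2
W=pickle.load(open('wrist14.pkl','rb'))
im=cv2.imread('pics/wrist14.png')
a=im[90:270,130:330]; cv2.imwrite('pics/w14c.png',cv2.resize(a,None,fx=3.3,fy=3.3,interpolation=cv2.INTER_CUBIC))
for P in [(-199,-20,94),(-204,-20,94),(-209,-20,94)]: print(P,((proj(W,ow(P))[0]-[130,90])*3.3).round(0))
s=telemetry.read_state();Rm=R.from_rotvec(s['tcp_rot']).as_matrix()
for v in [(0,11,128.7),(0,23,122.7),(0,0,128.7),(0,11,143)]: print(v,((proj(W,s['ee_pos']+Rm@np.array(v))[0]-[130,90])*3.3).round(0))
E
```

```text
12.6167 [634.6 -18.  198.9] [[0.999, -0.026, 0.019], [-0.032, -0.848, 0.529], [0.002, -0.529, -0.849]] 0.248 [ 0.09 -0.69 -2.46]
t 12.62 crook in oven [-192.5   -1.5   83.9] tilt 31.9 tcp [634.6 -18.  198.9] F [ 0.09 -0.69 -2.46] gap 0.248
(-199, -20, 94) [537. 300.]
(-204, -20, 94) [556. 302.]
(-209, -20, 94) [575. 304.]
(0, 11, 128.7) [534. 363.]
(0, 23, 122.7) [583. 369.]
(0, 0, 128.7) [491. 363.]
(0, 11, 143) [532. 350.]
```

View pics/w14c.png

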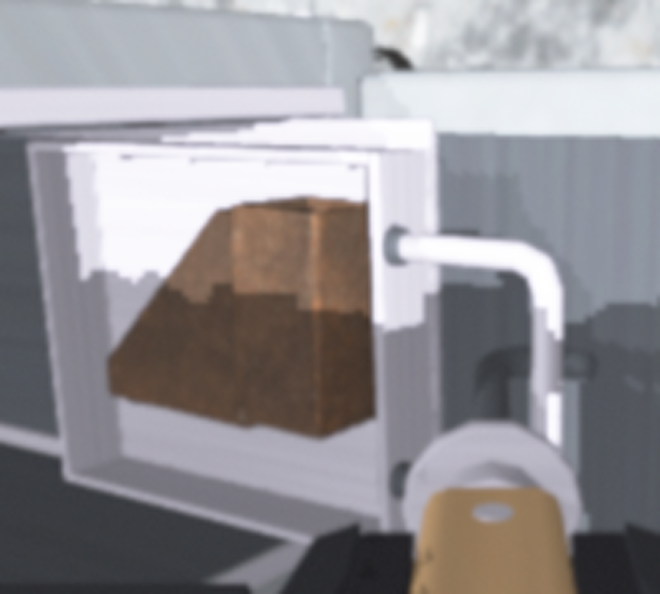

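```bash
python3 - <<'E'
from H import *
for c,d in [((-180,0,85),32),((-180,0,120),32),((-180,0,160),32)]:
    p,Rt=tcp_for(c,d); print(c,d,end=' ');step(p,Rt)
E
```

```text
(-180, 0, 85) 32 shift m [-0.0011 -0.011   0.0056] turn [ 0.07 -0.25 -0.18] n 0.29843163248842214 0.04436952777685662
(-180, 0, 120) 32 shift m [-0.001  -0.0296 -0.0241] turn [ 0.07 -0.25 -0.18] n 0.9144796853839428 0.04436952777685662
(-180, 0, 160) 32 shift m [-0.0009 -0.0507 -0.058 ] turn [ 0.07 -0.25 -0.18] n 1.8480984246405916 0.04436952777685662
```

Request:
carry_out --pt "-0.0005 -0.0055 0.003 0 0 0" --pt "-0.001 -0.011 0.0056 0 -0.2 -0.2" --pt "-0.001 -0.011 0.0056 0 -0.2 -0.2" --pt "-0.001 -0.011 0.0056 0 -0.2 -0.2"

```text
time: 12.95
ee_pos: [633.9, -3.8, 200.6]
tcp_rot: [-2.583, 0.032, -0.011]
wrist_force: [0.1, -0.5, -1.0]
finger_gap: 0.244
```

```bash
python3 shot.py 15 wrist; python3 - <<'E'
from H import *
crook()
import pickle,cv2
W=pickle.load(open('wrist15.pkl','rb'))
im=cv2.imread('pics/wrist15.png')
a=im[90:270,130:330]; cv2.imwrite('pics/w15c.png',cv2.resize(a,None,fx=3.3,fy=3.3,interpolation=cv2.INTER_CUBIC))
for P in [(-199,-20,94),(-204,-20,94),(-209,-20,94)]: print(P,((proj(W,ow(P))[0]-[130,90])*3.3).round(0))
for c,d in [((-180,0,120),32),((-180,0,160),32)]:
    p,Rt=tcp_for(c,d); print(c,d,end=' ');step(p,Rt)
E
```

```text
13.0 [634.   -4.4 200.4] [[1.0, -0.021, 0.015], [-0.026, -0.848, 0.53], [0.001, -0.53, -0.848]] 0.245 [ 0.11 -0.44 -2.1 ]
t 13.0 crook in oven [-1.788e+02 -1.000e-01  8.550e+01] tilt 32.0 tcp [634.   -4.4 200.4] F [ 0.11 -0.44 -2.1 ] gap 0.245
(-199, -20, 94) [594. 300.]
(-204, -20, 94) [614. 302.]
(-209, -20, 94) [633. 304.]
(-180, 0, 120) 32 shift m [ 0.     -0.0173 -0.0299] turn [ 0.01 -0.03  0.09] n 0.8288030631090819 0.013556761798830882
(-180, 0, 160) 32 shift m [ 0.0001 -0.0385 -0.0639] turn [ 0.01 -0.03  0.09] n 1.7877701240538693 0.013556761798830882
```

View pics/w15c.png

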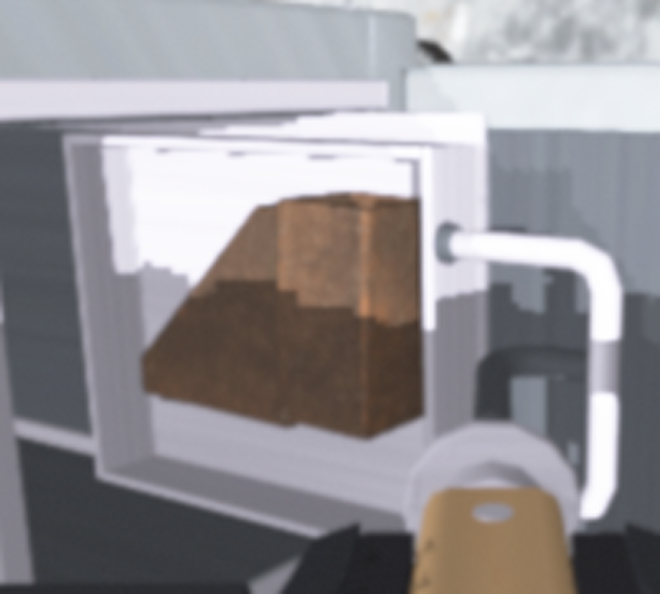

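Request:
carry_out --pt "0 -0.0035 -0.006 0 0 0" --pt "0 -0.007 -0.012 0 0 0" --pt "0 -0.0105 -0.018 0 0 0" --pt "0 -0.0145 -0.024 0 0 0" --pt "0 -0.0173 -0.0299 0 0 0" --pt "0 -0.024 -0.041 0 0 0" --pt "0 -0.031 -0.052 0 0 0" --pt "0 -0.0385 -0.064 0 0 0" --pt "0 -0.0385 -0.064 0 0 0" --pt "0 -0.0385 -0.064 0 0 0"

```text
time: 13.83
ee_pos: [634.5, -5.9, 276.3]
tcp_rot: [-2.584, 0.033, -0.014]
wrist_force: [-0.3, 0.1, -1.9]
finger_gap: 0.249
```

```bash
python3 shot.py 16 wrist; python3 - <<'E'
from H import *
crook()
import pickle,cv2
W=pickle.load(open('wrist16.pkl','rb'))
for x in (-199,-204,-209): print(x,proj(W,ow((x,-20,94)))[0].round(1))
# up and away, upright, in front of hanger: collar (z 200+...) 
p=ow((-87-90,140,0)); 
for z in (273,300): 
    step((p[0],p[1],z),down(OV[3]))
E
```

```text
13.8833 [633.9  -5.9 275.3] [[1.0, -0.021, 0.015], [-0.026, -0.848, 0.529], [0.002, -0.529, -0.848]] 0.25 [ 0.69  0.32 -2.58]
t 13.88 crook in oven [-1.804e+02 -1.000e-01  1.603e+02] tilt 32.0 tcp [633.9  -5.9 275.3] F [ 0.69  0.32 -2.58] gap 0.25
-199 [344.  168.9]
-204 [349.  169.4]
-209 [354.  169.8]
shift m [-0.1399 -0.0518  0.0347] turn [-31.97  -0.08   0.07] n 3.673693289945301 4.4650711761200705
shift m [-0.1399 -0.0661  0.0118] turn [-31.97  -0.08   0.07] n 3.7209162348006246 4.4650711761200705
```

View pics/wrist16.png

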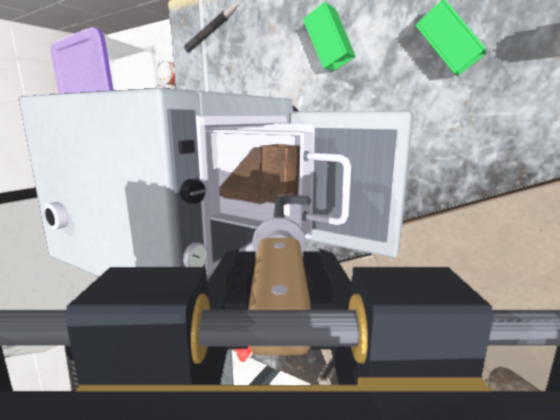

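```bash
python3 - <<'E'
import cv2
for k,(y,x,h,w) in {'6':(90,40,190,400),'16':(80,20,190,400)}.items():
    a=cv2.imread(f'pics/wrist{k}.png')[y:y+h,x:x+w]; cv2.imwrite(f'pics/m{k}.png',cv2.resize(a,None,fx=2,fy=2,interpolation=cv2.INTER_CUBIC))
from H import *
import pickle
for k,(y,x) in {'6':(90,40),'16':(80,20)}.items():
    W=pickle.load(open(f'wrist{k}.pkl','rb'))
    for P in [(-110,90,230),(-110,-90,230),(110,-90,230),(110,90,230),(-247,75,58),(-247,-75,58),(-110,-62,187)]:
        print(k,P,((proj(W,ow(P))[0]-[x,y])*2).round(0))
E
```

```text
6 (-110, 90, 230) [271. 436.]
6 (-110, -90, 230) [230. -13.]
6 (110, -90, 230) [15.  9.]
6 (110, 90, 230) [ 67. 312.]
6 (-247, 75, 58) [741. 360.]
6 (-247, -75, 58) [779.  35.]
6 (-110, -62, 187) [331.  67.]
16 (-110, 90, 230) [316. 460.]
16 (-110, -90, 230) [276.   9.]
16 (110, -90, 230) [-8. 27.]
16 (110, 90, 230) [ 55. 350.]
16 (-247, 75, 58) [751. 358.]
16 (-247, -75, 58) [782.  58.]
16 (-110, -62, 187) [367.  88.]
```

View pics/m6.png

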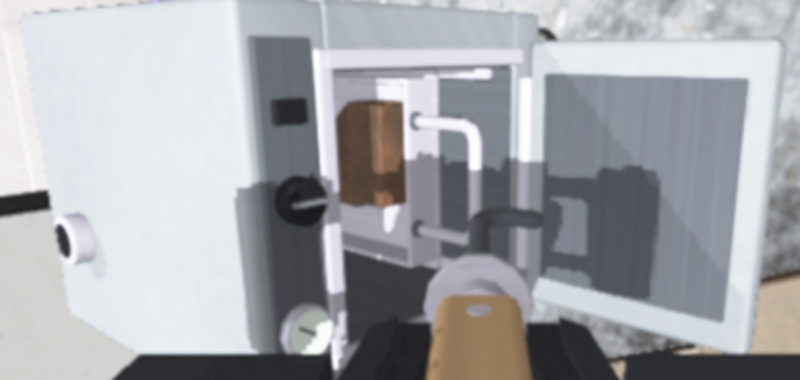

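View pics/m16.png

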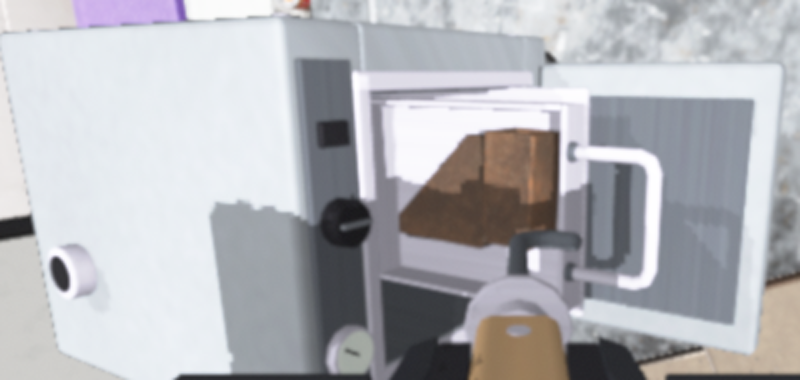

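```bash
python3 - <<'E'
from H import *
import pickle,fit
Ws={k:pickle.load(open(f,'rb')) for k,f in [('2','w2.pkl'),('6','wrist6.pkl'),('16','wrist16.pkl'),('5','wrist5.pkl')]}
m6=lambda u,v:(u/2+40-.25,v/2+90-.25); m16=lambda u,v:(u/2+20-.25,v/2+80-.25)
O=[('2',(-110,90,230),(198.4,118.4)),('2',(-247,75,58),(331.2,105.1)),
('6',(-110,-90,230),m6(235,0)),('6',(110,-90,230),m6(22,18)),('6',(110,90,230),m6(70,313)),('6',(-247,75,58),m6(745,350)),('6',(-247,-75,58),m6(783,40)),('6',(-110,-62,187),m6(333,70)),
('16',(-110,-90,230),m16(283,18)),('16',(110,-90,230),m16(4,33)),('16',(110,90,230),m16(58,350)),('16',(-247,75,58),m16(754,353)),('16',(-247,-75,58),m16(782,65)),('16',(-110,-62,187),m16(372,93)),
('2','h',(221.6,35.7)),('6','h',m6(475,160)),('5','h',(202.8,30.8)),('16','d',m16(654,205))]
def pd(c,P,k):
    u=proj(c,P)[0]-[c['cx'],c['cy']]; f=K(c); r2=(u@u)/f**2; return u*(1+k*r2)+[c['cx'],c['cy']]
def res(q):
    r=[]
    for c,P,uv in O:
        if P=='h':P=(q[4],q[7] if 0 else 0,94)
        elif P=='d':P=(q[5],0,94)
        X=R.from_euler('z',q[2]).apply(P)+[q[0],q[1],q[6]]
        e=pd(Ws[c],X,q[3])-np.array(uv)
        r.append(e)
    return np.array(r)
for lab,lo in (('all',1e3),('k0',1e-9)):
    def f(q):
        w=res(q);  # bar: v coordinate along bar is weak
        for i,o in enumerate(O):
            if o[1] in('h','d'): w[i,1]*=.1
        return np.append(w.ravel(),[q[3]/lo,(q[6])/3])
    s=least_squares(f,[640,233,1.544,0,-106,-206,0],loss='soft_l1',x_scale=[1,1,.01,.01,1,1,1])
    print(lab,s.x.round(4),'travel',s.x[4]-s.x[5],s.cost);print(res(s.x).round(1).tolist())
E
```

```text
all [ 6.390493e+02  2.327530e+02  1.544400e+00 -1.740000e-02 -1.088065e+02
 -2.021708e+02 -1.149600e+00] travel 93.36433336418295 23.49646057026238
[[1.4, 1.7], [0.6, 1.4], [0.3, -3.5], [0.5, -2.0], [1.6, 0.3], [-1.3, 5.7], [-1.6, -0.1], [1.2, 0.3], [-0.7, -1.9], [-0.9, 0.1], [2.0, 0.7], [-1.0, 3.3], [0.1, -1.4], [-0.5, -0.5], [-1.0, 2.5], [1.1, 12.3], [0.1, 2.9], [-0.0, 8.7]]
k0 [ 638.4005  233.5764    1.547    -0.     -109.5646 -202.3372   -2.7034] travel 92.7726485474571 25.157153282491638
[[1.0, 1.9], [0.1, 1.3], [0.9, -3.3], [-0.4, -2.1], [1.5, 0.8], [-1.0, 5.2], [-1.5, -0.6], [1.8, 0.5], [-0.4, -1.7], [-2.7, -0.2], [1.5, 1.3], [-1.0, 2.8], [-0.1, -1.8], [-0.2, -0.3], [-1.1, 2.3], [1.9, 12.4], [0.0, 2.8], [-0.0, 8.4]]
```

Request:
carry_out --pt "0 -0.015 -0.02 0 0 0" --pt "-0.02 -0.035 -0.03 -5 0 0" --pt "-0.05 -0.05 -0.02 -11 0 0" --pt "-0.08 -0.06 -0.005 -17 0 0" --pt "-0.11 -0.066 0.005 -24 0 0" --pt "-0.13 -0.066 0.01 -30 0 0" --pt "-0.14 -0.066 0.012 -32 0 0" --pt "-0.14 -0.066 0.012 -32 0 0" --pt "-0.14 -0.066 0.012 -32 0 0" --pt "-0.14 -0.066 0.012 -32 0 0"

```text
time: 14.72
ee_pos: [496.2, 59.0, 299.3]
tcp_rot: [-3.14, 0.045, -0.001]
wrist_force: [0.2, -1.2, -2.4]
finger_gap: 0.244
```

```bash
python3 shot.py 17 wrist scene; python3 - <<'E'
from H import *
crook()
import pickle,cv2
W=pickle.load(open('wrist17.pkl','rb'))
im=cv2.imread('pics/wrist17.png')
a=im[120:260,100:340]; cv2.imwrite('pics/w17c.png',cv2.resize(a,None,fx=3.3,fy=3.3,interpolation=cv2.INTER_CUBIC))
a=cv2.imread('pics/scene17.png')[100:280,210:380]; cv2.imwrite('pics/s17c.png',cv2.resize(a,None,fx=3.3,fy=3.3,interpolation=cv2.INTER_CUBIC))
s=telemetry.read_state();Rm=R.from_rotvec(s['tcp_rot']).as_matrix()
pr=lambda X:((proj(W,X)[0]-[100,120])*3.3).round(0)
for v in [(0,11,128.7),(0,23,122.7),(0,0,36.7),(0,15.5,34.7),(0,-15.5,34.7)]: print(v,pr(s['ee_pos']+Rm@np.array(v)))
for P in [(-110,140,193),(-87,140,187)]: print(P,pr(ow(P)))
E
```

```text
14.8167 [496.4  58.6 299.3] [[1.0, -0.029, 0.001], [-0.029, -1.0, 0.001], [0.001, -0.001, -1.0]] 0.246 [ 0.02  0.35 -2.02]
t 14.82 crook in oven [-189.3  139.2  170.6] tilt 0.1 tcp [496.4  58.6 299.3] F [ 0.02  0.35 -2.02] gap 0.246
(0, 11, 128.7) [632. 265.]
(0, 23, 122.7) [682. 271.]
(0, 0, 36.7) [589. 393.]
(0, 15.5, 34.7) [678. 398.]
(0, -15.5, 34.7) [499. 397.]
(-110, 140, 193) [297. 291.]
(-87, 140, 187) [207. 285.]
```

View pics/w17c.png

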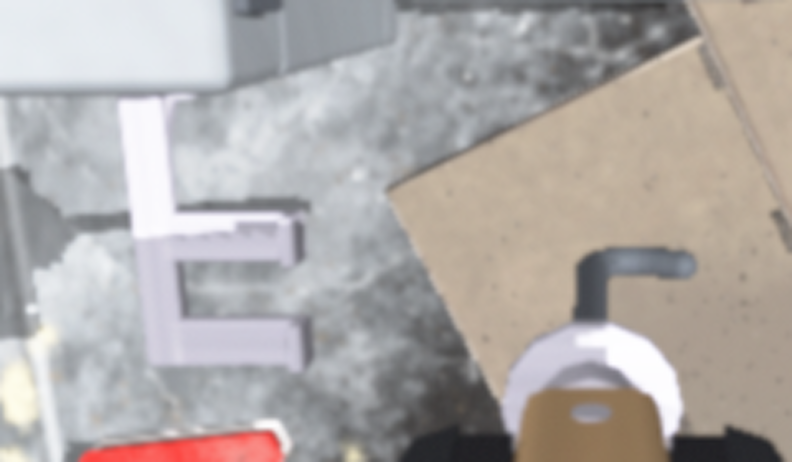

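View pics/s17c.png

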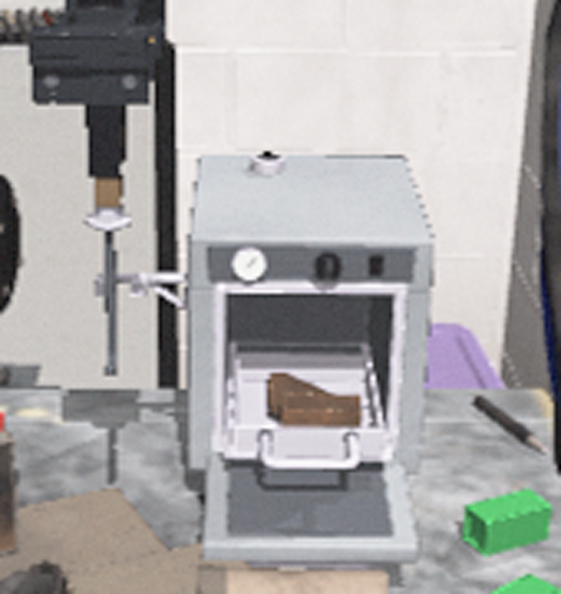

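```bash
python3 - <<'E'
from H import *
import pickle
print(ow((-87,140,187)),ow((-110,140,193)))
W=pickle.load(open('wrist17.pkl','rb'))
def pl(u,v,z):
    o,d=ray(W,(u/3.3+100,v/3.3+120));return o+d*(z-o[2])/d[2]
print('slot mouth inner edges',pl(290,263,193),pl(300,317,193),'slot back',pl(182,262,187),pl(182,318,187))
s=telemetry.read_state();Rm=R.from_rotvec(s['tcp_rot']).as_matrix()
print('shank bottom bend', (proj(W,s['ee_pos']+Rm@np.array((0,0,128.7)))[0]-[100,120])*3.3)
a=R.from_euler('z',OV[3]).apply([1,0,0]);print(a)
for d in (60,45,0):
    p=np.array([498.3,150.5,0])-a*d; p[2]=240; print(d,p.round(1),end=' '); step(p,down(OV[3]))
E
```

```text
[498.0709375  149.99649831 187.        ] [497.45239657 127.00481705 193.        ]
slot mouth inner edges [504.32356875 127.93311842 193.        ] [491.18924206 126.89544615 193.        ] slot back [503.83097474 155.27669529 187.        ] [489.96634875 157.0381979  187.        ]
shank bottom bend [588.82874781 264.48519633]
[0.02689308 0.99963832 0.        ]
60 [496.7  90.5 240. ] shift m [-0.0006 -0.0318  0.0593] turn [-0.05 -0.03 -0.14] n 1.6150915839170126 0.021628384353019597
45 [497.1 105.5 240. ] shift m [-0.0007 -0.0468  0.0594] turn [-0.05 -0.03 -0.14] n 1.8133181083525582 0.021628384353019597
0 [498.3 150.5 240. ] shift m [-0.0008 -0.0918  0.0594] turn [-0.05 -0.03 -0.14] n 2.6229072491799323 0.021628384353019597
```

Request:
carry_out --pt "-0.001 -0.012 0.03 0 0 -0.1" --pt "-0.0013 -0.024 0.055 0 0 -0.1" --pt "-0.0015 -0.0318 0.0593 0 0 -0.1" --pt "-0.0015 -0.0318 0.0593 0 0 -0.1" --pt "-0.0015 -0.0318 0.0593 0 0 -0.1"

```text
time: 15.23
ee_pos: [495.7, 91.7, 241.0]
tcp_rot: [-3.141, 0.039, -0.002]
wrist_force: [-0.2, -0.1, -0.8]
finger_gap: 0.246
```

```bash
python3 shot.py 18 wrist; python3 - <<'E'
from H import *
crook()
import pickle,cv2
W=pickle.load(open('wrist18.pkl','rb'))
im=cv2.imread('pics/wrist18.png')
a=im[120:260,160:340]; cv2.imwrite('pics/w18c.png',cv2.resize(a,None,fx=4,fy=4,interpolation=cv2.INTER_CUBIC))
def pl(u,v,z):
    o,d=ray(W,(u/4+160,v/4+120));return o+d*(z-o[2])/d[2]
pr=lambda X:((proj(W,X)[0]-[160,120])*4).round(0)
s=telemetry.read_state();Rm=R.from_rotvec(s['tcp_rot']).as_matrix()
for v in [(0,0,53),(0,0,123)]: print(v,pr(s['ee_pos']+Rm@np.array(v)))
for P in [(-110,140,193),(-87,140,187)]: print(P,pr(ow(P)))
p=np.array([497.4,150.5,0]); p[2]=238; step(p,down(OV[3]))
E
```

```text
15.2833 [496.1  91.3 241.6] [[1.0, -0.026, 0.003], [-0.026, -1.0, 0.0], [0.003, -0.0, -1.0]] 0.249 [ 0.98  0.37 -2.37]
t 15.28 crook in oven [-156.7  140.   112.9] tilt 0.2 tcp [496.1  91.3 241.6] F [ 0.98  0.37 -2.37] gap 0.249
(0, 0, 53) [473. 439.]
(0, 0, 123) [473. 326.]
(-110, 140, 193) [237. 446.]
(-87, 140, 187) [ 96. 433.]
shift m [-0.0002 -0.0592  0.0036] turn [-0.01 -0.15  0.08] n 1.4216146725634724 0.024229698396294012
```

View pics/w18c.png

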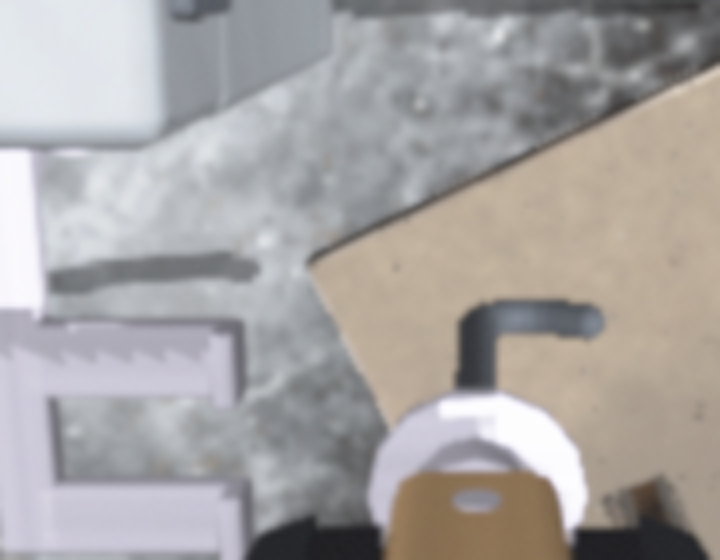

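Request:
carry_out --pt "0.0005 -0.008 0.0 0 0 0" --pt "0.0005 -0.016 0.0 0 0 0" --pt "0.0004 -0.024 0.001 0 0 0" --pt "0.0004 -0.032 0.002 0 0 0" --pt "0.0004 -0.04 0.003 0 0 0" --pt "0.0003 -0.048 0.0036 0 0 0" --pt "0.0003 -0.055 0.0036 0 0 0" --pt "0.0003 -0.0585 0.0036 0 0 0" --pt "0.0003 -0.0585 0.0036 0 0 0" --pt "0.0003 -0.0585 0.0036 0 0 0"

```text
time: 16.12
ee_pos: [496.7, 150.4, 236.7]
tcp_rot: [3.141, -0.038, 0.001]
wrist_force: [0.3, -0.6, -1.5]
finger_gap: 0.247
```

```bash
python3 shot.py 19 wrist scene; python3 - <<'E'
from H import *
crook()
import cv2
im=cv2.imread('pics/wrist19.png')
a=im[120:300,190:370]; cv2.imwrite('pics/w19c.png',cv2.resize(a,None,fx=3.3,fy=3.3,interpolation=cv2.INTER_CUBIC))
a=cv2.imread('pics/scene19.png')[120:250,215:285]; cv2.imwrite('pics/s19c.png',cv2.resize(a,None,fx=4.5,fy=4.5,interpolation=cv2.INTER_CUBIC))
E
```

```text
16.2167 [496.7 149.9 236.8] [[1.0, -0.025, 0.001], [-0.025, -1.0, -0.0], [0.001, 0.0, -1.0]] 0.245 [-0.16  0.04 -2.53]
t 16.22 crook in oven [-98.2 141.2 108.1] tilt 0.1 tcp [496.7 149.9 236.8] F [-0.16  0.04 -2.53] gap 0.245
```

View pics/w19c.png

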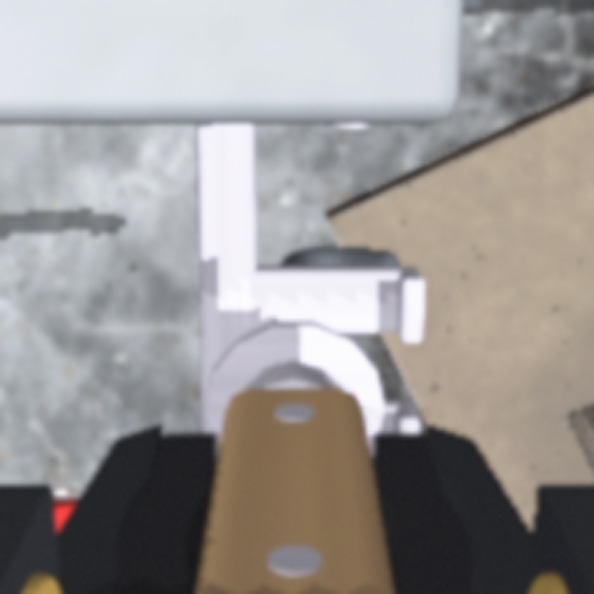

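View pics/s19c.png

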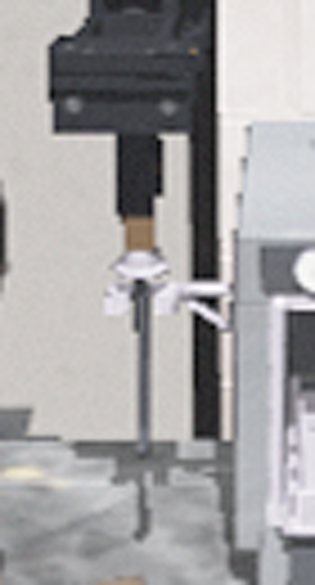

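Request:
carry_out --pt "0.001 0 0.003 0 0 0" --pt "0.001 0 0.006 0 0 0" --pt "0.001 0 0.009 0 0 0" --pt "0.001 0 0.012 0 0 0" --pt "0.001 0 0.012 0 0 0"

```text
time: 16.63
ee_pos: [497.6, 150.2, 224.3]
tcp_rot: [3.141, -0.039, 0.001]
wrist_force: [0.2, -0.1, -1.2]
finger_gap: 0.249
```

```bash
python3 shot.py 20 wrist;
```

```text
16.6833 [497.5 150.3 224.5] [[1.0, -0.025, 0.001], [-0.025, -1.0, -0.0], [0.001, 0.0, -1.0]] 0.249 [ 0.35 -0.38 -1.85]
```

Request:
carry_out --pt "0 0 0.001 0 0 0" --pt "0 0 0.002 0 0 0" --pt "0 0 0.002 0 0 0" --pt "0 0 0.002 0 0 0"

```text
time: 17.02
ee_pos: [497.8, 150.4, 223.9]
tcp_rot: [3.141, -0.039, 0.002]
wrist_force: [-3.6, -1.9, 9.0]
finger_gap: 0.247
```

```bash
python3 shot.py 21 wrist;
```

```text
17.0667 [497.8 150.4 223.9] [[1.0, -0.025, 0.002], [-0.025, -1.0, -0.0], [0.002, 0.0, -1.0]] 0.248 [-3.7  -2.97  8.8 ]
```

Request:
carry_out --pt "0 0 -0.0012 0 0 0" --pt "0 0 -0.0012 0 0 0"

```text
time: 17.23
ee_pos: [497.8, 150.5, 224.2]
tcp_rot: [-3.141, 0.038, -0.003]
wrist_force: [0.3, 0.5, -1.8]
finger_gap: 0.246
```

Request:
carry_out --pt "0 0 0 0 0 0" --pt "0 0 0 0 0 0" --pt "0 0 0 0 0 0" --pt "0 0 0 0 0 0" --pt "0 0 0 0 0 0" --pt "0 0 0 0 0 0" --pt "0 0 0 0 0 0" --pt "0 0 0 0 0 0" --gripper 75

```text
time: 17.9
ee_pos: [497.7, 150.4, 224.0]
tcp_rot: [3.141, -0.039, 0.002]
wrist_force: [0.5, -0.4, 0.7]
finger_gap: 0.754
```

```bash
python3 shot.py 22 wrist;
```

```text
17.95 [497.7 150.4 224. ] [[1.0, -0.024, 0.001], [-0.024, -1.0, -0.0], [0.001, -0.0, -1.0]] 0.746 [ 0.41  0.84 -0.2 ]
```

View pics/wrist22.png

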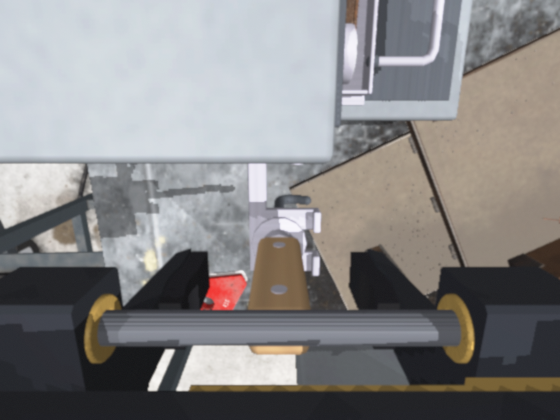

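Hook released at centre and upright. Raise straight up, then look again from in front.

Request:
carry_out --pt "0 0 -0.015 0 0 0" --pt "0 0 -0.035 0 0 0" --pt "0 0 -0.06 0 0 0" --pt "0 0 -0.09 0 0 0" --pt "0 0.03 -0.13 0 0 0" --pt "0 0.07 -0.156 0 0 0" --pt "-0.018 0.091 -0.156 0 0 0" --pt "-0.018 0.091 -0.156 0 0 0" --pt "-0.018 0.091 -0.156 0 0 0" --pt "-0.018 0.091 -0.156 0 0 0"

```text
time: 18.78
ee_pos: [477.2, 60.4, 379.8]
tcp_rot: [-3.141, 0.038, -0.002]
wrist_force: [-0.0, -0.1, -0.7]
finger_gap: 0.753
```

```bash
python3 shot.py 23 wrist scene top;python3 - <<'E'
from H import *
import cv2,pickle
W=pickle.load(open('wrist23.pkl','rb'))
im=cv2.imread('pics/wrist23.png')
a=im[0:220,130:350]; cv2.imwrite('pics/w23c.png',cv2.resize(a,None,fx=2.7,fy=2.7,interpolation=cv2.INTER_CUBIC))
a=cv2.imread('pics/scene23.png')[130:280,220:370]; cv2.imwrite('pics/s23c.png',cv2.resize(a,None,fx=4,fy=4,interpolation=cv2.INTER_CUBIC))
pr=lambda P:((proj(W,ow(P))[0]-[130,0])*2.7).round(0)
for P in [(-87,140,191),(-87,140,274),(-202,0,94),(-206,0,94),(-247,75,58),(-110,90,230)]: print(P,pr(P))
E
```

```text
18.9333 [477.1  61.2 379.3] [[1.0, -0.022, -0.0], [-0.022, -1.0, 0.0], [-0.0, -0.0, -1.0]] 0.747 [ 0.18  0.74 -0.02]
(-87, 140, 191) [154. 452.]
(-87, 140, 274) [ 77. 496.]
(-202, 0, 94) [459.  92.]
(-206, 0, 94) [469.  92.]
(-247, 75, 58) [544. 279.]
(-110, 90, 230) [184. 310.]
```

View pics/w23c.png

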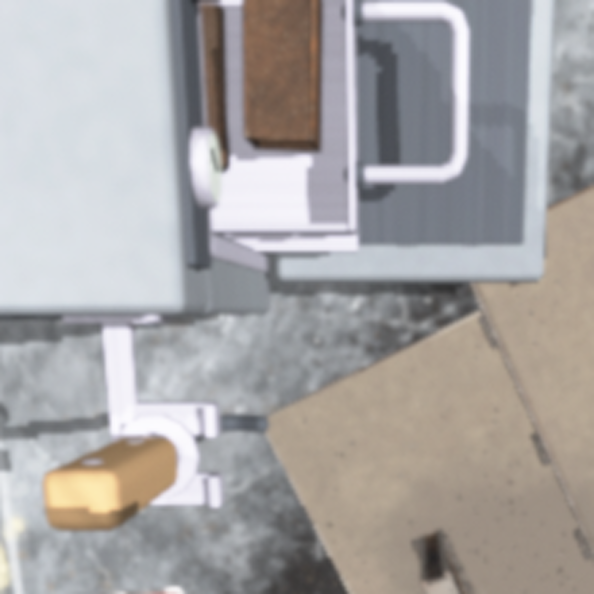

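View pics/s23c.png

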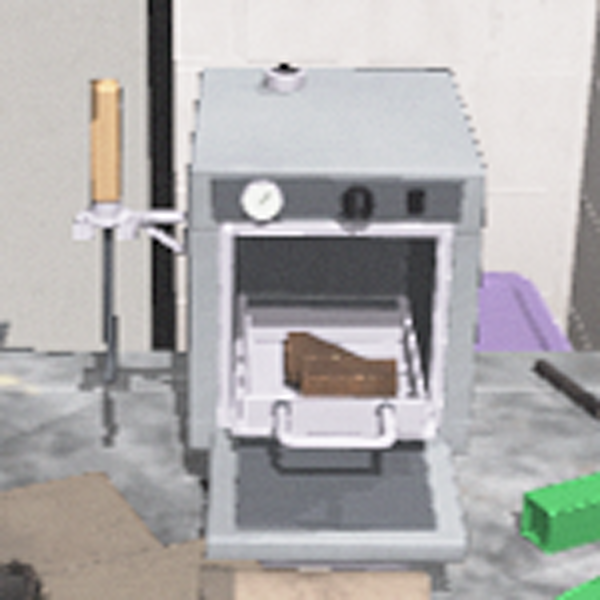

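Request:
carry_out --pt "0 0 0 0 0 0" --pt "0 0 0 0 0 0" --pt "0 0 0 0 0 0" --pt "0 0 0 0 0 0" --pt "0 0 0 0 0 0" --pt "0 0 0 0 0 0"

```text
time: 19.43
ee_pos: [477.3, 59.9, 379.9]
tcp_rot: [3.141, -0.039, 0.002]
wrist_force: [0.5, 0.3, -0.6]
finger_gap: 0.747
```

```bash
python3 - <<'E'
from H import *
import cv2
a=cv2.imread('pics/wrist23.png');b=cams.camera('wrist')[:,:,::-1]; print('diff hook area',cv2.absdiff(a,b.copy())[130:210,140:220].mean())
print(job.finish_job())
E
```

```text
diff hook area 1.7928125
the job is handed in; nothing more can be done
None
```

I took the hook off its hanger and caught the loop bar with the shank leaning out of the oven. I drew the tray out until it met a hard stop, hung the hook back, and handed the job in at about 19.5 s.

**Hook:** in the last pictures it hangs upright, its collar between the prongs and within about 2 mm of where I expected the seat. It showed no movement over the final half second.

**Parts and bystanders:** the square tube and the plate I could see are lying in the tray; I did not check the lower plate on its own. I saw no sign that the gripper touched the tray or that any bystander moved, but I did not measure the bystanders.

**Tray travel:** this is the one check that disagreed.
- The cameras gave only about 92–93 mm of travel from the starting position. By absolute position the tray stood about 96 mm out (the loop bar measured 202 mm in front of the oven's centre, 206 mm expected). The nominal stop is 100 mm, and step 3 needed more than 92 mm.
- The stop itself felt solid. The tray did not move further when the pull rose to 14 N, against about 1.2 N of friction, and it stayed put once I let go.
- I put the gap down to a small starting offset of the tray plus calibration error, but I could not confirm that.

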